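# Make up two hand-soldering kits

### The arm

A 7-joint arm with a two-finger parallel gripper is mounted at the origin on the work surface. World frame = base frame: x ahead of the robot, y to its left, z up, the work surface at z = 0. Lengths are in m, angles in rad, forces in N, time in s.
With the tool pointing down it reaches from about 0.425 to 0.925 m from the base axis. Payload 6.8 kg.
Tool frame: the origin (TCP) lies on the mounting face of the last link; the fingertips stand 173 mm ahead of it and the grasp point (between the pads) lies 155 mm ahead of it; y points along the fingers, x is the direction in which the jaws open and shut, and the axes are right-handed (so a half turn about y gives the same grasp; the last joint's range is limited). The gripper opens to 85 mm and grips with 20 to 120 N. Pads are 22 mm wide; open, the fingers measure 114 mm over their backs; the gripper's body (76 mm by 85 mm) begins 54 mm behind the grasp point. The pads swing forward as they close: fully open they stand 13 mm farther back than shut.
Start: joints at [-1.348, 0.477, 0.022, 1.555, -0.011, 1.109, -0.083], TCP at [0.219, 0.638, 0.405] pointing down, gripper open.
Joint ranges: [-2.96, 2.96], [-0.34, 2.1], [-1.41, 1.46], [0.24, 2.44], [-1.37, 4.51], [0.17, 1.92], [-2.96, 2.96]. Speed limits (rad/s): [2.39, 2.39, 3.14, 3.14, 3.14, 3.14, 3.14].

### API

Orientations are given as a rotation vector (axis times angle).
In Python, from bench import r gives the robot as it stands.
- The arm moves only by the tool step_arm, never from a script. Its arguments are lists of equal length, an entry for each row: "xyz": the shift along the tool's x, y, z scaled (see below), a list of three; "rotation": the turn, a rotation vector about the tool's x, y, z scaled (see below), a list of three. A call has 1 to 20 rows; each row is the pose to reach, as a shift and turn from the pose measured when the call began, along the tool's axes at that moment; what a row does not reach only later rows make up. The controller multiplies each number of a shift by 30 cm and each number of a turn by 90 degrees. A row lasts 1/8 s, in which the tool goes at most 62.5 mm and 10.7 degrees, less where a joint would pass 70% of its speed; a pose out of reach is approached as far as the arm can. A call with a number of a shift or a turn outside -1 to 1 is refused whole. A call with a gripper value outside its range is refused whole. "grip" is the closure, from 0 (fully open) to 1 (shut), set as the call begins (left out, the last holds). The fingers move at their own pace and stop on an object; "force" is the grip in N (left out, the last holds). Time passes only in rows, so rows that repeat a pose let the fingers close. It gives the time, the measured TCP pose, the force and the opening at its end, in the units of the state.
- r.get_obs(): the state, without advancing time (a new reading comes with each control period).
- r.grab_frame(name): name is "scene" or "top"; returns a dict with "pixels" (384x512x3 uint8, red, green, blue), "fx", "fy", "cx", "cy" (pixels), "position" and "attitude" of the camera in the world. Camera axes: x right, y down, z forward; pixel columns grow to the right and rows downward; lengths in m; the calibration is good to about 2 mm. A picture is of the moment at which its call begins. There is no depth.
- r.hand_in(): hands the job in, once; it reports no verdict.
The state is a dict: "clock": time; "joints": joint angles; "qvel": joint speeds; "tau": joint torques, N m; "tcp_pos": TCP position; "orientation": TCP orientation; "contact_force": force on the tool from outside, world axes, zero at the start; "moment": the same for the moment, N m; "grip_width": finger opening in m.
Only numpy, scipy, OpenCV 4.12 (cv2) and the standard library are available. Lean on these libraries where they do the work, as an engineer would, in place of code of your own. Each camera call takes 0.05 s, during which the arm holds its last target.

### The job

Make up the two hand-soldering kits from the parts standing on the bench mat: the big tray (large board, three empty compartments) gets the transformer, the finned heat sink and the large tall capacitor; the small tray (small board, two empty compartments) gets the ring choke and the slim capacitor. Set each part down, not dropped, standing upright on the floor of a compartment of its own, any of those in its tray, and take the hand away. Leave the squat capacitor, the solder reel stand and the flux bottle where they stand.

Things in the scene. Friction and masses are not known exactly. Their poses are not given: they have to be found in the camera images.
- power_tray: Big dark grey tray, fixed, 190 x 216 mm (x, y). Origin: centre of underside, z up. Floor top z = 3 mm; walls and dividers 3 mm thick, tops z = 11 mm. Three empty compartments on its -x side (nearest the robot), 74 x 68 mm (x, y), centres x = -55, y = -71, 0, 71 mm. From x = -15 mm on: a green 100 x 160 mm board, top z = 8 mm, parts on it below z = 11 mm but at its far edge (z = 18 mm).
- control_tray: Small dark grey tray, fixed, 150 x 145 mm (x, y). Origin: centre of underside, z up. Floor top z = 3 mm; walls and dividers 3 mm thick, tops z = 11 mm. Two empty compartments on its -x side (nearest the robot), 74 x 68 mm (x, y), centres x = -35, y = -35.5, 35.5 mm. From x = 5 mm on: a green 60 x 100 mm board, top z = 8 mm, parts on it below z = 11 mm but at its far edge (z = 17 mm).
- transformer_mid (a point): Transformer, 0.25 kg, 42 mm high: grey laminated core 48 x 20 mm (x, y), yellow winding bulging to 38 mm (y) at mid height, black base 50 x 38 x 4 mm, low brass lugs on top. Point: its centre, 21 mm above its underside; z up, x along the 48 mm. Grip the flat core ends (across x, 48 mm apart).
- heat_sink_mid (a point): Bare aluminium finned heat sink standing on end, 0.09 kg: 46 mm wide (x), 26 mm deep (y, from y = -13 to +13 mm), 50 mm high; a flat 6 mm spine at +y, seven fins pointing to -y. Point: its centre, 25 mm above its underside; z up. Can be gripped across the 26 mm (spine and fin tips) or across the 46 mm.
- large_cap_mid (a point): The large tall capacitor, dark sleeve with a pale stripe, diameter 35 mm, height 50 mm, 0.065 kg, standing with two 6 mm pins up. Point: centre of the can, 25 mm above its underside; z up.
- slim_cap_mid (a point): The slim capacitor, dark sleeve with a pale stripe, diameter 22 mm, height 40 mm, 0.025 kg, standing with two 6 mm pins up. Point: centre of the can, 20 mm above its underside; z up.
- choke_mid (a point): Ring choke, 0.07 kg: copper-wound ring standing on edge on a small black holder; ring 40 mm across (x and z) and 18 mm thick (y), 44 mm high in all, holder 36 x 26 x 5 mm (x, y, z). Point: its centre, 22 mm above its underside; z up, y through the ring. Grip it across the 18 mm thickness (y).
- squat_cap_mid (a point): The squat capacitor that is not wanted and stays: dark sleeve, diameter 30 mm, height 25 mm, two 6 mm pins up. Point: centre of the can, 12.5 mm above the bench.
- solder_stand_mid (a point): Solder reel on its stand, a bystander: black base 100 x 75 mm, green reel 56 mm across, 70 mm high in all. Point: centre of the reel, 42 mm above the bench.
- flux_bottle_mid (a point): White flux bottle with a needle tip, a bystander: diameter 38 mm, 110 mm high with the needle. Point: on its axis, 44 mm above the bench.
Not all that is in view belongs to the job. What is shaped like the part that bears choke_mid but blue or purple is not meant.

How it is judged:
By the outcome, as a careful person would: the job done as asked, in the order asked, and still so for the second after the job is handed in, with the robot touching nothing.
It also fails if it takes over 115 s, if anything falls off the work surface, if the arm or the gripper's body presses on something with over 40 N, if the wrist force passes 120 N, or if a joint passes its speed limit or range.

## Working session

There is one attempt and no reset: what is moved stays moved. The work goes in short steps, Python scripts to look and compute and a tool call to move; the robot and the scene stay as the last step left them, time stands still between calls to the robot, and variables do not carry over. Pictures are saved under pics/ and viewed, and the job is handed in when it is done.

Besides the shell and the picture viewer there is one more tool, called after ">>>" by a JSON object that holds its "api" and its "payload", one argument or row to a line. step_arm: Moves the arm, as the interface text tells. Its arguments: {"type":"object","properties":{"xyz":{"type":"array"},"rotation":{"type":"array"},"grip":{"type":"number"},"force":{"type":"number"}},"required":["xyz","rotation"]}

```bash
mkdir -p pics; ls
python3 - <<'E'
from bench import r
import cv2,pickle
print(r.get_obs())
for n in ["scene","top"]:
    f=r.grab_frame(n); pickle.dump(f,open(f"{n}0.pkl","wb"))
    print(n,f["fx"],f["fy"],f["cx"],f["cy"],f["position"],f["attitude"])
    cv2.imwrite(f"pics/{n}0.png",cv2.resize(f["pixels"][:,:,::-1],(800,600),interpolation=cv2.INTER_CUBIC))
E
```

```text
pics
{'clock': 0.0, 'joints': array([-1.34807754,  0.47781043,  0.02233963,  1.55642438, -0.01152024,
        1.10931024, -0.08313756]), 'qvel': array([ 8.54632634e-05, -1.23404825e-04,  6.21191413e-04, -4.18699784e-04,
        5.75271874e-04, -1.62132954e-03,  3.97647426e-05]), 'tau': array([-8.26632840e-04, -5.96467781e+01,  1.60731744e+00, -2.81208014e+01,
        1.23059523e-02,  9.28229594e-03,  2.78864547e-06]), 'tcp_pos': array([0.2191533 , 0.63815064, 0.40372993]), 'orientation': array([-1.34892889, -0.96111211,  0.96345297]), 'contact_force': array([-0.19361821, -0.34448971, -0.17534419]), 'moment': array([ 0.03104927, -0.03009606, -0.025992  ]), 'grip_width': 0.08517622345179908}
scene 425.0692224947157 425.0692224947157 256.15860658341006 187.6936264211361 [ 1.213542   -0.03123357  0.5187239 ] [-1.68280716 -1.60282025  0.83434795]
top 435.9213238054822 435.9213238054822 262.674009190538 191.37388836501748 [ 0.42972449 -0.00672356  0.85254281] [-2.12417304  2.11749237 -0.2140128 ]
```

View pics/scene0.png

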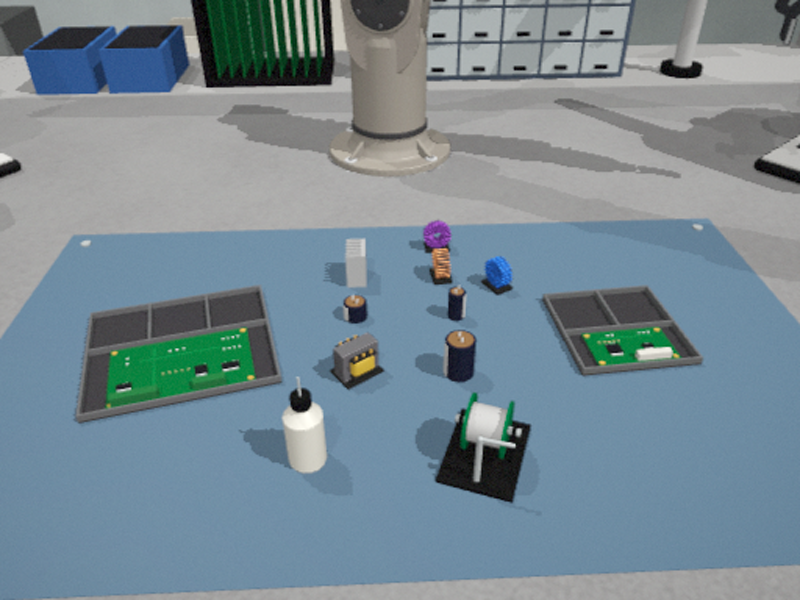

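View pics/top0.png

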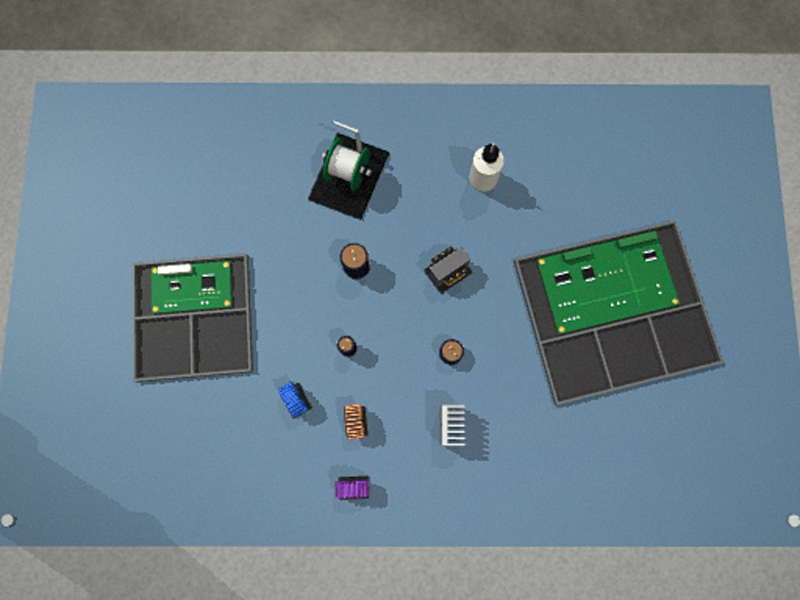

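Run:
```python
from bench import r
from scipy.spatial.transform import Rotation as R
import pickle
o=r.get_obs();print(R.from_rotvec(o['orientation']).as_matrix().round(4),o['clock'])
for n in["scene","top"]:
    f=pickle.load(open(f"{n}0.pkl","rb"));print(R.from_rotvec(f["attitude"]).as_matrix().round(3))
```

```text
[[ 3.248e-01 -4.000e-04 -9.458e-01]
 [ 9.458e-01 -1.600e-03  3.248e-01]
 [-1.600e-03 -1.000e+00 -1.000e-04]] 0.1
[[ 0.045  0.578 -0.815]
 [ 0.999 -0.031  0.034]
 [-0.006 -0.815 -0.579]]
[[ 0.003 -0.981  0.195]
 [-1.    -0.004 -0.005]
 [ 0.006 -0.195 -0.981]]
```

```bash
cat > h.py <<'E'
import numpy as np,cv2,pickle
from scipy.spatial.transform import Rotation as R
def ray(f,px):
    d=np.array([(px[0]-f["cx"])/f["fx"],(px[1]-f["cy"])/f["fy"],1.]);return np.array(f["position"]),R.from_rotvec(f["attitude"]).as_matrix()@d
def onz(f,px,z):
    p,d=ray(f,px);return p+d*(z-p[2])/d[2]
def proj(f,P):
    q=R.from_rotvec(f["attitude"]).as_matrix().T@(np.array(P)-f["position"]);return np.array([f["cx"]+f["fx"]*q[0]/q[2],f["cy"]+f["fy"]*q[1]/q[2]])
def crop(f,x0,y0,x1,y1,s,name):
    c=f["pixels"][y0:y1,x0:x1,::-1];cv2.imwrite("pics/"+name,cv2.resize(c,None,fx=s,fy=s,interpolation=cv2.INTER_CUBIC))
def load(n): return pickle.load(open(n+".pkl","rb"))
E
python3 - <<'E'
from h import *
f=load("top0")
crop(f,175,145,325,325,4.4-1.1,"mid.png".replace("mid","midtop"))
crop(f,75,130,475,270,2,"traystop.png")
f=load("scene0")
crop(f,200,130,350,260,4.5,"midscene.png")
E
```

```text
(no output)
```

View pics/midtop.png

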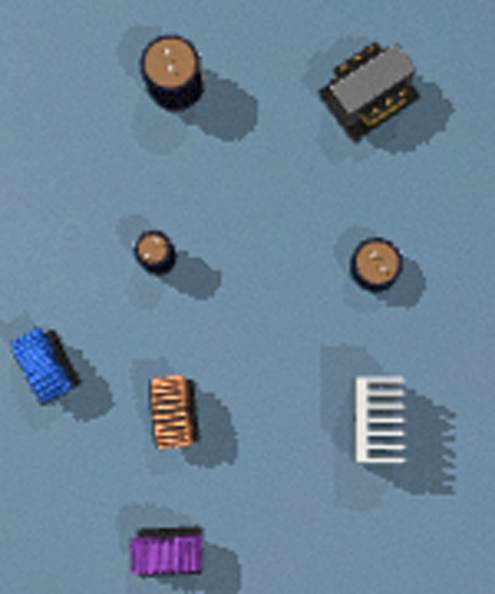

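View pics/midscene.png

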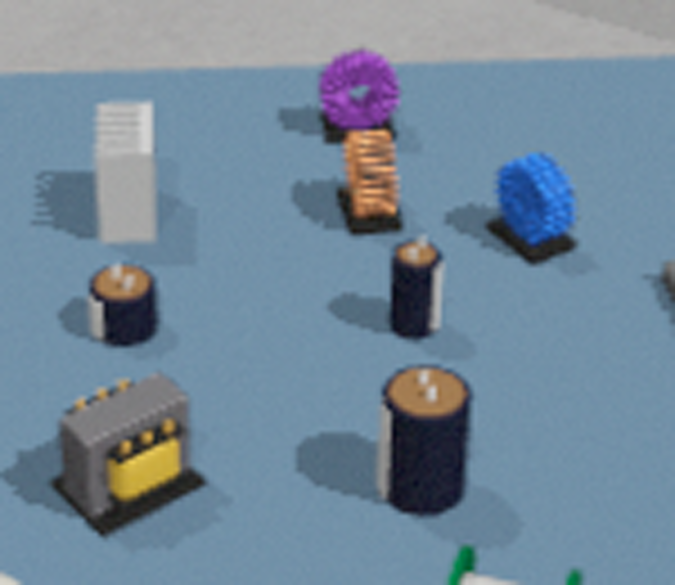

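View pics/traystop.png

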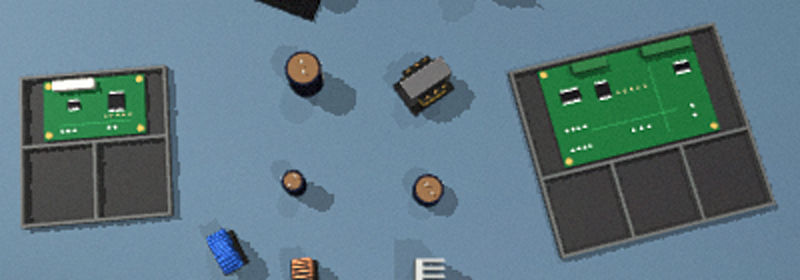

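Run:
```python
from h import *
f=load("top0")
crop(f,320,135,470,265,5,"pt.png")
crop(f,75,155,170,250,6,"ct.png")
img=f["pixels"]; hsv=cv2.cvtColor(img,cv2.COLOR_RGB2HSV)
def blobs(m,a=30):
    n,l,s,c=cv2.connectedComponentsWithStats(m.astype(np.uint8))
    return [(s[i,4],c[i],l==i) for i in range(1,n) if s[i,4]>a]
h,s,v=[hsv[...,i].astype(int) for i in range(3)]
m=(h>=5)&(h<=20)&(s>70)&(v>90)
for a,c,mm in blobs(m,20):
    (u,w),(W,H),ang=cv2.minAreaRect(np.argwhere(mm)[:,::-1].astype(np.float32)); print("brown",a,c.round(1),(round(u,1),round(w,1)),W,H,ang)
m=(s<40)&(v>60);m[:, :270]=0;m[:150]=0;m[190:]=0;m[:,310:]=0
for a,c,mm in blobs(m,20): print("grey",a,c,cv2.minAreaRect(np.argwhere(mm)[:,::-1].astype(np.float32)))
m=(s<60)&(v>140);m[:250]=0;m[300:]=0;m[:,:270]=0;m[:,310:]=0
for a,c,mm in blobs(m,20): print("hs",a,c,cv2.minAreaRect(np.argwhere(mm)[:,::-1].astype(np.float32)),cv2.boundingRect(mm.astype(np.uint8)))
```

```text
brown 176 [226.  163.6] (226.0, 163.5) 13.0 14.0 90.0
brown 58 [220.7 219.8] (221.0, 220.0) 8.0 8.0 0.0
brown 126 [288.8 224.1] (289.0, 224.0) 12.0 12.0 90.0
brown 193 [226.4 269.4] (226.5, 269.5) 21.0 11.0 90.0
grey 258 [287.32945736 168.56589147] ((287.4550476074219, 168.52809143066406), (10.705979347229004, 24.803951263427734), 57.9946174621582)
hs 236 [288.57627119 270.93644068] ((290.0, 272.0), (26.0, 14.0), 90.0) (283, 259, 15, 27)
```

View pics/pt.png

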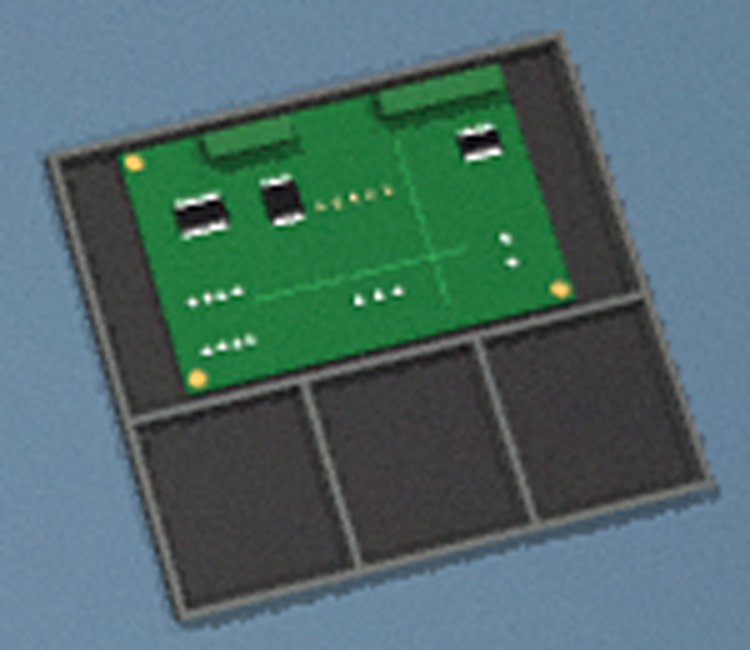

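View pics/ct.png

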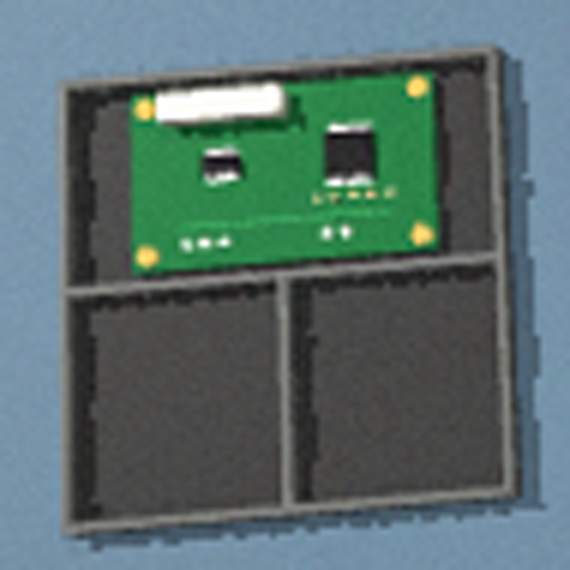

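```bash
cat >> h.py <<'E'
from scipy.optimize import least_squares
def full(p,s,o): return (np.array(p,float)+.5)/s-.5+np.array(o)
def fit(f,pts,L,W,z=.011):
    loc=np.array([[L/2,W/2],[L/2,-W/2],[-L/2,-W/2],[-L/2,W/2]])
    P=np.array([onz(f,p,z)[:2] for p in pts])
    def res(t):
        c,s=np.cos(t[2]),np.sin(t[2]);return (loc@np.array([[c,s],[-s,c]])+t[:2]-P).ravel()
    q=least_squares(res,[*P.mean(0),0]);return q.x,q.fun.reshape(-1,2)
E
python3 - <<'E'
from h import *
f=load("top0");g=load("scene0")
pt=full([(46,156),(562,34),(716,482),(180,616)],5,(320,135))
ct=full([(62,86),(497,48),(516,492),(66,532)],6,(75,155))
for n,p,L,W,C in [("power",pt,.19,.216,[(-.055,y) for y in(-.071,0,.071)]),("control",ct,.15,.145,[(-.035,y) for y in(-.0355,.0355)])]:
    t,e=fit(f,p,L,W);print(n,t.round(4),np.degrees(t[2]),(e*1e3).round(1).tolist())
    c,s=np.cos(t[2]),np.sin(t[2])
    for x,y in C:
        q=np.array([t[0]+c*x-s*y,t[1]+s*x+c*y]);print("  comp",(x,y),q.round(4),"r",np.hypot(*q).round(3),"scene px",proj(g,[*q,.003]).round(1)*800/512)
for n,px,z in [("large",(226,163.6),.05),("slim",(220.7,219.8),.04),("squat",(288.8,224.1),.025),("choke",(226.5,269.6),.035),("trafo",(287.4,168.5),.041)]:
    P=onz(f,px,z);print(n,P.round(4),np.hypot(P[0],P[1]).round(3),"scene",proj(g,P).round(1), ((proj(g,P)-[200,130])*4.5).round())
b=cv2.boxPoints(((287.455,168.528),(11.7,25.8),57.99));B=np.array([onz(f,p,.042)[:2] for p in b]);print(B.round(4),np.linalg.norm(np.diff(B,axis=0),axis=1))
for i in(0,1): d=B[i+1]-B[i];print(np.degrees(np.arctan2(d[1],d[0])))
for p in [(357,377),(405,377),(405,462),(357,462)]: print("hs",onz(f,full(p,3.3,(175,145)),.05).round(4))
E
```

```text
power [ 0.5844 -0.2708  0.246 ] 14.095416390426738 [[1.1, -0.3], [2.0, 0.1], [-1.3, 0.4], [-1.9, -0.2]]
  comp (-0.055, -0.071) [ 0.5484 -0.3531] r 0.652 scene px [121.25    330.15625]
  comp (-0.055, 0) [ 0.5311 -0.2842] r 0.602 scene px [180. 320.]
  comp (-0.055, 0.071) [ 0.5138 -0.2153] r 0.557 scene px [236.5625  310.15625]
control [0.5741 0.2636 0.0919] 5.263983206063013 [[1.3, 0.9], [1.1, -0.5], [-1.1, -0.9], [-1.2, 0.4]]
  comp (-0.035, -0.0355) [0.5425 0.2251] r 0.587 scene px [578.125 312.5  ]
  comp (-0.035, 0.0355) [0.536  0.2958] r 0.612 scene px [630.78125 307.65625]
large [0.6425 0.059  0.05  ] 0.645 scene [294.7 216. ] [426. 387.]
slim [0.5363 0.0677 0.04  ] 0.541 scene [292.4 185.6] [416. 250.]
squat [ 0.5305 -0.0609  0.025 ] 0.534 scene [227.  192.1] [122. 279.]
choke [0.4445 0.0555 0.035 ] 0.448 scene [281.7 163. ] [368. 149.]
trafo [ 0.6357 -0.0581  0.041 ] 0.638 scene [227.6 219.8] [124. 404.]
[[ 0.6316 -0.0313]
 [ 0.6589 -0.0735]
 [ 0.6392 -0.0852]
 [ 0.6121 -0.043 ]] [0.05027346 0.02286399 0.0500438 ]
-57.12014528852352
-149.32149479933167
hs [ 0.4637 -0.0478  0.05  ]
hs [ 0.4638 -0.0743  0.05  ]
hs [ 0.4179 -0.0737  0.05  ]
hs [ 0.4178 -0.0475  0.05  ]
```

Run:
```python
from h import *
f=load("top0");g=load("scene0")
crop(f,210,250,245,290,14,"choketop.png")
crop(g,265,150,300,190,14,"chokescene.png")
for P in [(.4637,-.0478,.05),(.4638,-.0743,.05),(.4178,-.0475,.05),(.4637,-.0478,0),(.4638,-.0743,0)]: print(((proj(g,P)-[200,130])*4.5).round())
```

```text
[149. 150.]
[ 91. 151.]
[150.  99.]
[153. 239.]
[ 97. 241.]
```

View pics/choketop.png

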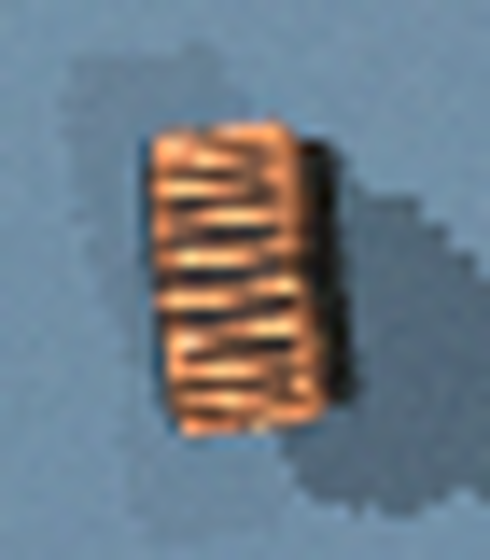

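View pics/chokescene.png

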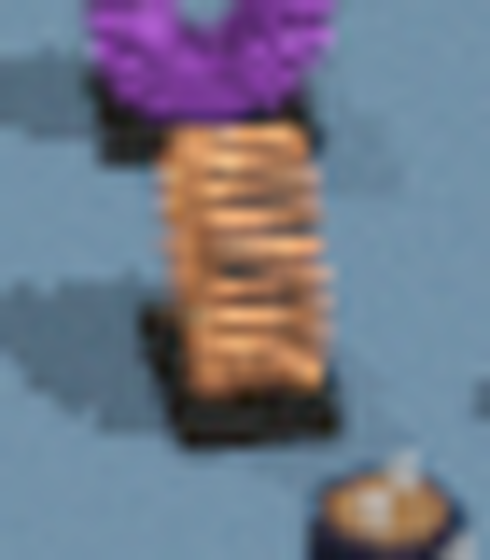

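```bash
cat > plan.py <<'E'
import sys
from h import *
from bench import r
# usage: plan.py x y z phi  -> shift & turn from the present pose in the units of step_arm
def plan(t,phi):
    o=r.get_obs();M=R.from_rotvec(o['orientation']).as_matrix();p=np.array(phi)*np.pi/180
    c,s=np.cos(p),np.sin(p);T=np.array([[c,0,-s],[s,0,c],[0,-1,0]])
    sh=M.T@(np.array(t)-o['tcp_pos'])/.3; w=R.from_matrix(M.T@T).as_rotvec()/(np.pi/2)
    print("t",round(o['clock'],2),"tcp",o['tcp_pos'].round(4),"phi",np.degrees(np.arctan2(M[1,0],M[0,0])).round(1),"q",o['joints'].round(2),"F",o['contact_force'].round(1),"w",round(o['grip_width'],4))
    print("shift",sh.round(3).tolist(),"turn",w.round(3).tolist())
if __name__=="__main__":
    a=list(map(float,sys.argv[1:]));plan(a[:3],a[3])
E
python3 plan.py .43 .29 .35 10; python3 plan.py .6357 -.0581 .30 -57.1
```

```text
t 0.1 tcp [0.2192 0.6382 0.4038] phi 71.0 q [-1.35  0.48  0.02  1.56 -0.01  1.11 -0.08] F [0.3 0.1 1.1] w 0.0851
shift [-0.869, 0.181, -1.042] turn [0.001, 0.678, -0.001]
t 0.1 tcp [0.2192 0.6382 0.4038] phi 71.0 q [-1.35  0.48  0.02  1.56 -0.01  1.11 -0.08] F [0.3 0.1 1.1] w 0.0851
shift [-1.744, 0.349, -2.067] turn [0.001, 1.424, -0.0]
```

>>> {"api": "step_arm", "payload": {
  "xyz": [
    [-0.83,0.18,-1.0],
    [-0.83,0.18,-1.0],
    [-0.83,0.18,-1.0],
    [-0.83,0.18,-1.0],
    [-0.83,0.18,-1.0],
    [-0.83,0.18,-1.0],
    [-0.83,0.18,-1.0],
    [-0.83,0.18,-1.0]
  ],
  "rotation": [
    [0,0.7,0],
    [0,0.7,0],
    [0,0.7,0],
    [0,0.7,0],
    [0,0.7,0],
    [0,0.7,0],
    [0,0.7,0],
    [0,0.7,0]
  ],
  "grip": 0,
  "force": 30
}}

```text
clock: 1.1
tcp_pos: [0.4226, 0.3036, 0.35]
orientation: [-1.571, -0.107, 0.109]
contact_force: [0.3, 0.3, -1.0]
grip_width: 0.0854
```

```bash
python3 plan.py .6357 -.0581 .28 -57.1
```

```text
t 1.1 tcp [0.4226 0.3036 0.35  ] phi 7.9 q [-1.03  0.3   0.35  2.   -0.13  0.87 -0.48] F [ 0.3  0.3 -1. ] w 0.0854
shift [0.539, 0.236, -1.291] turn [0.002, 0.722, 0.0]
```

>>> {"api": "step_arm", "payload": {
  "xyz": [
    [0.4,0.1,-0.95],
    [0.4,0.1,-0.95],
    [0.4,0.1,-0.95],
    [0.4,0.1,-0.95],
    [0.4,0.1,-0.95],
    [0.4,0.1,-0.95],
    [0.4,0.1,-0.95]
  ],
  "rotation": [
    [0,0.72,0],
    [0,0.72,0],
    [0,0.72,0],
    [0,0.72,0],
    [0,0.72,0],
    [0,0.72,0],
    [0,0.72,0]
  ]
}}

```text
clock: 1.98
tcp_pos: [0.5806, 0.0393, 0.3199]
orientation: [-1.432, 0.773, -0.772]
contact_force: [0.1, 0.1, 0.5]
grip_width: 0.0857
```

```bash
python3 plan.py .6357 -.0581 .25 -57.1
```

```text
t 1.98 tcp [0.5806 0.0393 0.3199] phi -56.8 q [-0.67  0.49  0.66  1.89 -0.38  0.88 -0.81] F [0.1 0.1 0.5] w 0.0857
shift [0.372, 0.234, -0.024] turn [0.002, 0.004, 0.001]
```

>>> {"api": "step_arm", "payload": {
  "xyz": [
    [0.372,0.234,-0.024],
    [0.372,0.234,-0.024],
    [0.372,0.234,-0.024],
    [0.372,0.234,-0.024]
  ],
  "rotation": [
    [0,0.004,0],
    [0,0.004,0],
    [0,0.004,0],
    [0,0.004,0]
  ]
}}

```text
clock: 2.48
tcp_pos: [0.6357, -0.0564, 0.2494]
orientation: [-1.431, 0.776, -0.773]
contact_force: [0.4, 1.2, -0.1]
grip_width: 0.0855
```

```bash
python3 plan.py .6357 -.0581 .181 -57.1
cat > look.py <<'E'
import sys
from h import *
from bench import r
# look.py tag tx0 ty0 tx1 ty1 sx0 sy0 sx1 sy1 (native px)
a=list(map(int,sys.argv[2:]))
ims=[]
for n,b in (("top",a[:4]),("scene",a[4:])):
    f=r.grab_frame(n);pickle.dump(f,open(n+"_"+sys.argv[1]+".pkl","wb"))
    c=f["pixels"][b[1]:b[3],b[0]:b[2],::-1];s=min(398/c.shape[1],590/c.shape[0])
    c=cv2.resize(c,None,fx=s,fy=s,interpolation=cv2.INTER_CUBIC);print(n,"scale",round(s,2))
    o=np.zeros((590,398,3),np.uint8);o[:c.shape[0],:c.shape[1]]=c;ims.append(o)
cv2.imwrite("pics/"+sys.argv[1]+".png",np.hstack(ims))
E
python3 look.py a1 240 110 340 240 180 130 280 260
```

```text
t 2.48 tcp [ 0.6357 -0.0564  0.2494] phi -56.9 q [-0.42  0.67  0.58  1.8  -0.48  0.83 -0.6 ] F [ 0.4  1.2 -0.1] w 0.0855
shift [0.005, 0.228, -0.003] turn [0.002, 0.002, -0.0]
top scale 3.98
scene scale 3.98
```

View pics/a1.png

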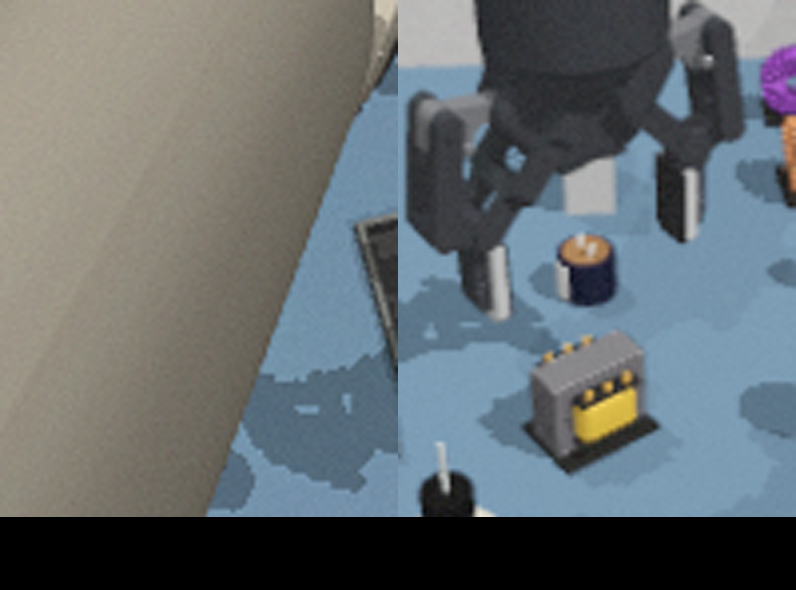

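>>> {"api": "step_arm", "payload": {
  "xyz": [
    [0.005,0.1,-0.003],
    [0.005,0.17,-0.003],
    [0.005,0.21,-0.003],
    [0.005,0.228,-0.003],
    [0.005,0.228,-0.003],
    [0.005,0.228,-0.003]
  ],
  "rotation": [
    [0,0,0],
    [0,0,0],
    [0,0,0],
    [0,0,0],
    [0,0,0],
    [0,0,0]
  ]
}}

```text
clock: 3.32
tcp_pos: [0.6361, -0.0575, 0.1827]
orientation: [-1.429, 0.773, -0.774]
contact_force: [-0.1, 1.0, 0.2]
grip_width: 0.0853
```

```bash
python3 plan.py .6357 -.0581 .181 -57.1;python3 look.py a2 240 110 340 240 180 130 280 260
```

```text
t 3.33 tcp [ 0.6361 -0.0575  0.1827] phi -56.9 q [-0.37  0.75  0.52  1.81 -0.54  0.72 -0.55] F [-0.1  1.   0.2] w 0.0853
shift [0.001, 0.006, -0.002] turn [0.0, 0.003, 0.0]
top scale 3.98
scene scale 3.98
```

View pics/a2.png

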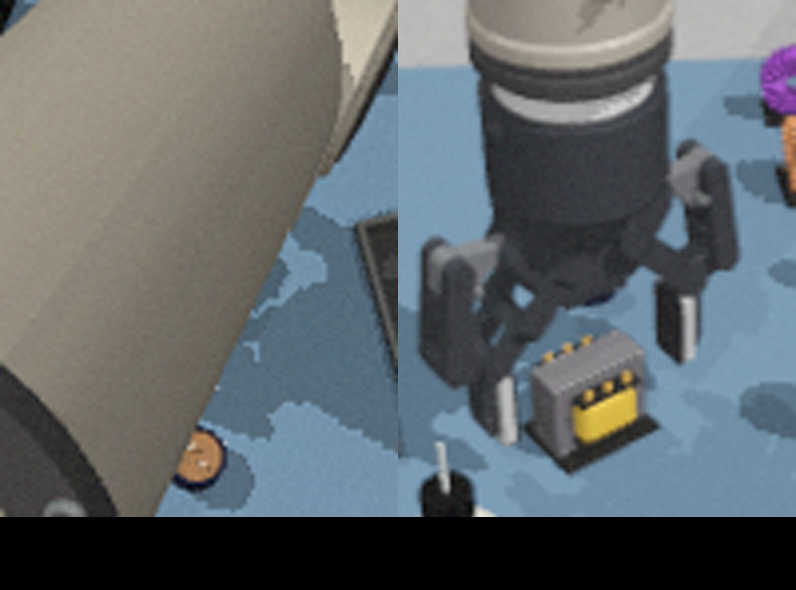

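>>> {"api": "step_arm", "payload": {
  "xyz": [
    [0,0,0],
    [0,0,0],
    [0,0,0],
    [0,0,0],
    [0,0,0],
    [0,0,0],
    [0,0,0],
    [0,0,0]
  ],
  "rotation": [
    [0,0,0],
    [0,0,0],
    [0,0,0],
    [0,0,0],
    [0,0,0],
    [0,0,0],
    [0,0,0],
    [0,0,0]
  ],
  "grip": 1,
  "force": 50
}}

```text
clock: 4.42
tcp_pos: [0.6363, -0.0575, 0.1831]
orientation: [-1.429, 0.773, -0.774]
contact_force: [-0.7, 0.3, 5.1]
grip_width: 0.0473
```

```bash
python3 plan.py .6357 -.0581 .30 -57.1;python3 look.py a3 240 110 340 240 180 130 280 260
```

```text
t 4.42 tcp [ 0.6363 -0.0575  0.1831] phi -56.9 q [-0.37  0.75  0.52  1.81 -0.54  0.72 -0.55] F [-0.7  0.3  5.1] w 0.0473
shift [0.001, -0.39, -0.003] turn [-0.0, 0.003, 0.001]
top scale 3.98
scene scale 3.98
```

View pics/a3.png

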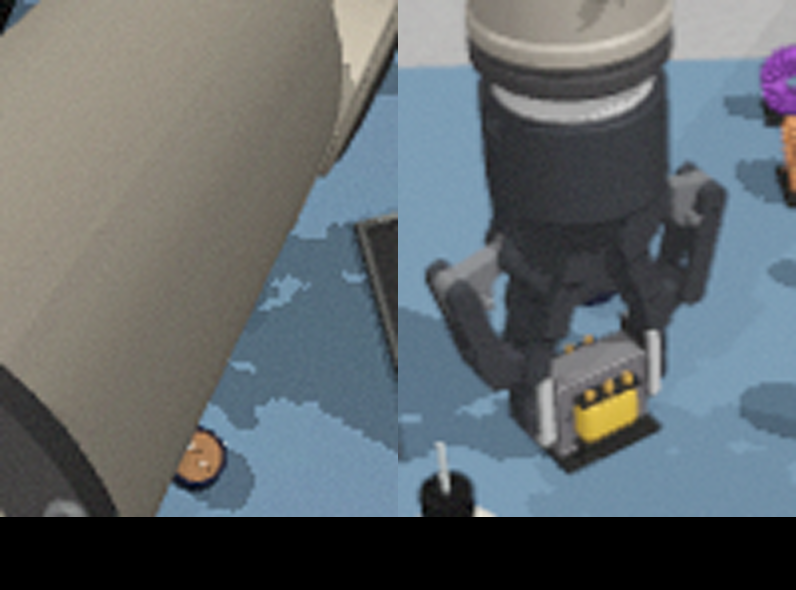

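>>> {"api": "step_arm", "payload": {
  "xyz": [
    [0,-0.05,0],
    [0,-0.15,0],
    [0,-0.3,0],
    [0,-0.4,0],
    [0,-0.4,0],
    [0,-0.4,0]
  ],
  "rotation": [
    [0,0,0],
    [0,0,0],
    [0,0,0],
    [0,0,0],
    [0,0,0],
    [0,0,0]
  ]
}}

```text
clock: 5.28
tcp_pos: [0.6355, -0.057, 0.3019]
orientation: [-1.43, 0.775, -0.773]
contact_force: [-0.2, -0.3, -3.9]
grip_width: 0.0475
```

```bash
python3 plan.py .5484 -.3531 .30 14.1
```

```text
t 5.28 tcp [ 0.6355 -0.057   0.3019] phi -56.9 q [-0.45  0.6   0.63  1.77 -0.43  0.91 -0.63] F [-0.2 -0.3 -3.9] w 0.0475
shift [0.667, 0.007, -0.783] turn [0.001, -0.788, -0.001]
```

>>> {"api": "step_arm", "payload": {
  "xyz": [
    [0.667,0.007,-0.783],
    [0.667,0.007,-0.783],
    [0.667,0.007,-0.783],
    [0.667,0.007,-0.783],
    [0.667,0.007,-0.783],
    [0.667,0.007,-0.783],
    [0.667,0.007,-0.783],
    [0.667,0.007,-0.783],
    [0.667,0.007,-0.783]
  ],
  "rotation": [
    [0,-0.788,0],
    [0,-0.788,0],
    [0,-0.788,0],
    [0,-0.788,0],
    [0,-0.788,0],
    [0,-0.788,0],
    [0,-0.788,0],
    [0,-0.788,0],
    [0,-0.788,0]
  ]
}}

```text
clock: 6.4
tcp_pos: [0.548, -0.3526, 0.2988]
orientation: [-1.561, -0.189, 0.194]
contact_force: [-0.1, 0.4, -3.7]
grip_width: 0.047
```

```bash
python3 plan.py .5484 -.3531 .20 14.1;python3 look.py a4 320 130 480 270 40 130 240 280
```

```text
t 6.4 tcp [ 0.548  -0.3526  0.2988] phi 14.0 q [ 0.25  0.56  0.32  1.72 -0.21  0.89  0.9 ] F [-0.1  0.4 -3.7] w 0.047
shift [0.002, 0.329, -0.002] turn [-0.001, -0.002, -0.002]
top scale 2.49
scene scale 1.99
```

View pics/a4.png

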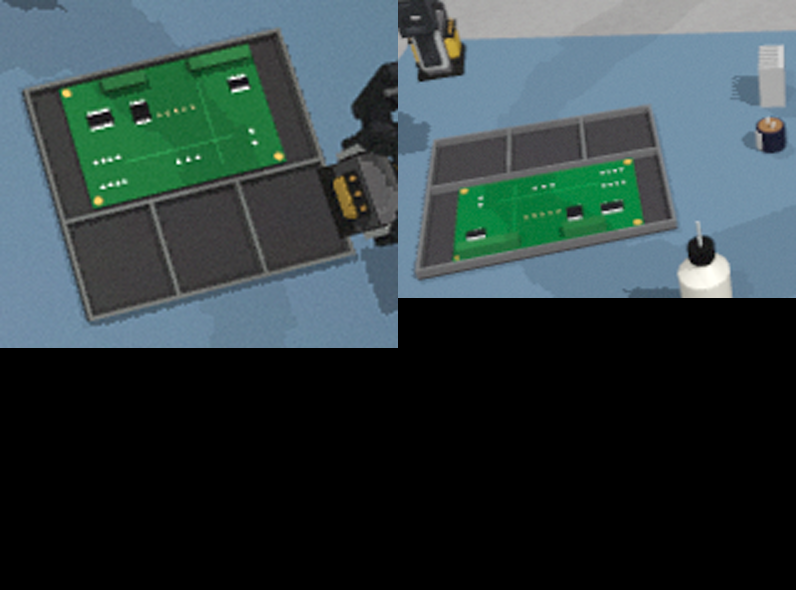

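>>> {"api": "step_arm", "payload": {
  "xyz": [
    [0.002,0.15,-0.002],
    [0.002,0.28,-0.002],
    [0.002,0.32,-0.002],
    [0.002,0.33,-0.002],
    [0.002,0.33,-0.002]
  ],
  "rotation": [
    [0,0,0],
    [0,0,0],
    [0,0,0],
    [0,0,0],
    [0,0,0]
  ]
}}

```text
clock: 7.12
tcp_pos: [0.5494, -0.3535, 0.2018]
orientation: [-1.563, -0.191, 0.192]
contact_force: [0.8, 0.4, -2.4]
grip_width: 0.0471
```

```bash
python3 plan.py .5484 -.3531 .186 14.1;python3 look.py a5 320 130 480 270 40 130 240 280
```

```text
t 7.12 tcp [ 0.5494 -0.3535  0.2018] phi 14.0 q [ 0.28  0.69  0.27  1.76 -0.26  0.72  0.94] F [ 0.8  0.4 -2.4] w 0.0471
shift [-0.003, 0.053, 0.002] turn [0.001, -0.001, -0.0]
top scale 2.49
scene scale 1.99
```

View pics/a5.png

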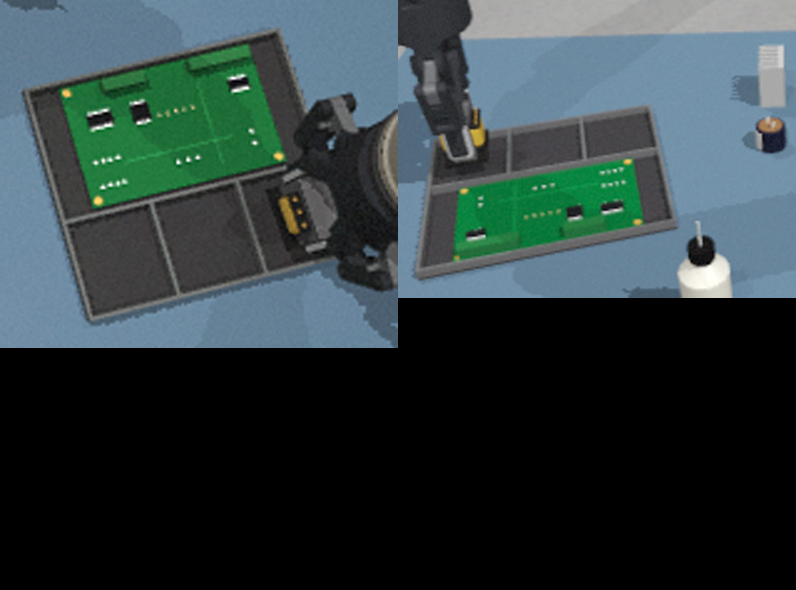

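>>> {"api": "step_arm", "payload": {
  "xyz": [
    [-0.003,0.015,0.002],
    [-0.003,0.03,0.002],
    [-0.003,0.04,0.002],
    [-0.003,0.047,0.002],
    [-0.003,0.053,0.002],
    [-0.003,0.055,0.002],
    [-0.003,0.055,0.002]
  ],
  "rotation": [
    [0,0,0],
    [0,0,0],
    [0,0,0],
    [0,0,0],
    [0,0,0],
    [0,0,0],
    [0,0,0]
  ]
}}

```text
clock: 8.1
tcp_pos: [0.5483, -0.3532, 0.1861]
orientation: [-1.563, -0.192, 0.192]
contact_force: [-2.8, 2.5, 4.7]
grip_width: 0.0472
```

>>> {"api": "step_arm", "payload": {
  "xyz": [
    [0,0,0],
    [0,0,0],
    [0,0,0],
    [0,0,0],
    [0,-0.05,0],
    [0,-0.15,0],
    [0,-0.3,0],
    [0,-0.4,0],
    [0,-0.4,0],
    [0,-0.4,0]
  ],
  "rotation": [
    [0,0,0],
    [0,0,0],
    [0,0,0],
    [0,0,0],
    [0,0,0],
    [0,0,0],
    [0,0,0],
    [0,0,0],
    [0,0,0],
    [0,0,0]
  ],
  "grip": 0.2
}}

```text
clock: 9.35
tcp_pos: [0.5481, -0.3529, 0.3061]
orientation: [-1.563, -0.192, 0.192]
contact_force: [0.3, 0.2, -0.4]
grip_width: 0.0684
```

```bash
python3 look.py a6 320 130 480 270 40 130 240 280;python3 plan.py .4408 -.0608 .30 90
```

```text
top scale 2.49
scene scale 1.99
t 9.45 tcp [ 0.5479 -0.3527  0.3051] phi 14.0 q [ 0.25  0.56  0.32  1.72 -0.21  0.9   0.9 ] F [ 0.6  0.5 -1. ] w 0.0685
shift [-0.111, 0.018, 1.031] turn [-0.001, -0.844, -0.001]
```

View pics/a6.png

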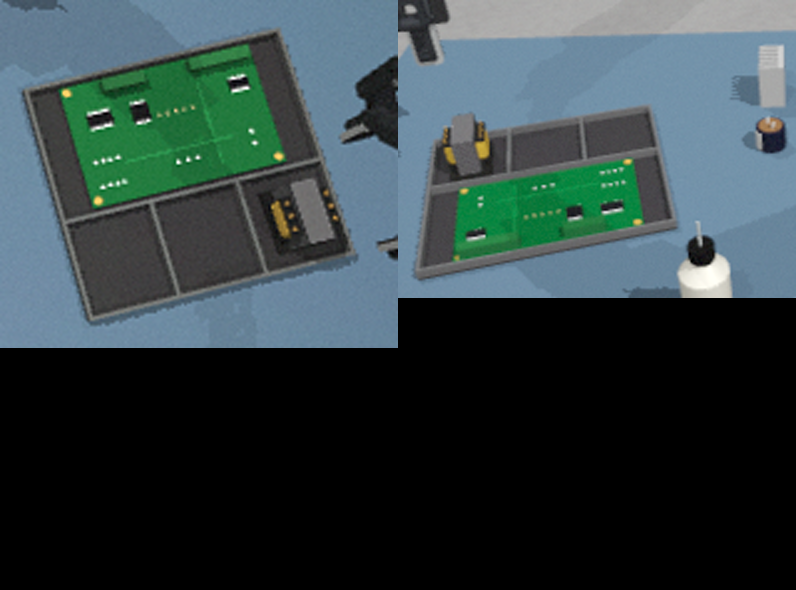

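>>> {"api": "step_arm", "payload": {
  "xyz": [
    [-0.1,0.018,0.98],
    [-0.1,0.018,0.98],
    [-0.1,0.018,0.98],
    [-0.1,0.018,0.98],
    [-0.1,0.018,0.98],
    [-0.1,0.018,0.98],
    [-0.1,0.018,0.98],
    [-0.1,0.018,0.98],
    [-0.1,0.018,0.98]
  ],
  "rotation": [
    [0,-0.844,0],
    [0,-0.844,0],
    [0,-0.844,0],
    [0,-0.844,0],
    [0,-0.844,0],
    [0,-0.844,0],
    [0,-0.844,0],
    [0,-0.844,0],
    [0,-0.844,0]
  ]
}}

```text
clock: 10.58
tcp_pos: [0.4475, -0.0749, 0.2994]
orientation: [-1.209, -1.204, 1.207]
contact_force: [0.3, -1.0, 0.1]
grip_width: 0.0683
```

```bash
python3 plan.py .4408 -.0608 .25 90
```

```text
t 10.57 tcp [ 0.4475 -0.0749  0.2994] phi 89.7 q [ 0.05  0.26 -0.02  2.16  0.01  0.72  1.59] F [ 0.3 -1.   0.1] w 0.0683
shift [0.047, 0.165, 0.022] turn [-0.002, -0.003, 0.0]
```

>>> {"api": "step_arm", "payload": {
  "xyz": [
    [0.047,0.165,0.022],
    [0.047,0.165,0.022],
    [0.047,0.165,0.022],
    [0.047,0.165,0.022]
  ],
  "rotation": [
    [0,-0.003,0],
    [0,-0.003,0],
    [0,-0.003,0],
    [0,-0.003,0]
  ]
}}

```text
clock: 11.08
tcp_pos: [0.4417, -0.0613, 0.2513]
orientation: [-1.21, -1.208, 1.209]
contact_force: [0.3, 0.0, -0.8]
grip_width: 0.0683
```

```bash
python3 plan.py .4408 -.0608 .181 90;python3 look.py b1 240 210 340 320 180 90 300 240
```

```text
t 11.07 tcp [ 0.4417 -0.0613  0.2513] phi 89.9 q [ 0.02  0.34 -0.03  2.21  0.02  0.59  1.55] F [ 0.3  0.  -0.8] w 0.0683
shift [0.002, 0.234, 0.003] turn [-0.0, -0.001, -0.0]
top scale 3.98
scene scale 3.32
```

View pics/b1.png

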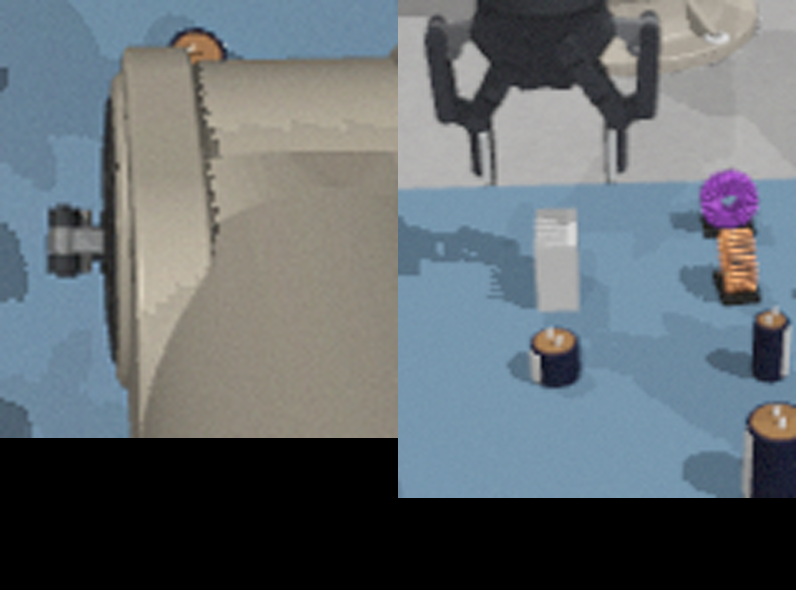

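>>> {"api": "step_arm", "payload": {
  "xyz": [
    [0.002,0.1,0.003],
    [0.002,0.17,0.003],
    [0.002,0.21,0.003],
    [0.002,0.234,0.003],
    [0.002,0.234,0.003],
    [0.002,0.234,0.003]
  ],
  "rotation": [
    [0,0,0],
    [0,0,0],
    [0,0,0],
    [0,0,0],
    [0,0,0],
    [0,0,0]
  ]
}}

```text
clock: 11.92
tcp_pos: [0.4408, -0.0606, 0.1814]
orientation: [-1.21, -1.209, 1.209]
contact_force: [0.2, -0.1, -0.1]
grip_width: 0.0686
```

>>> {"api": "step_arm", "payload": {
  "xyz": [
    [0,0,0],
    [0,0,0],
    [0,0,0],
    [0,0,0],
    [0,0,0],
    [0,0,0],
    [0,0,0],
    [0,0,0]
  ],
  "rotation": [
    [0,0,0],
    [0,0,0],
    [0,0,0],
    [0,0,0],
    [0,0,0],
    [0,0,0],
    [0,0,0],
    [0,0,0]
  ],
  "grip": 1,
  "force": 35
}}

```text
clock: 12.92
tcp_pos: [0.4409, -0.0606, 0.1818]
orientation: [-1.21, -1.209, 1.208]
contact_force: [-0.2, -0.3, 6.1]
grip_width: 0.0254
```

```bash
python3 look.py b2 240 210 340 320 180 90 300 240
```

```text
top scale 3.98
scene scale 3.32
```

View pics/b2.png

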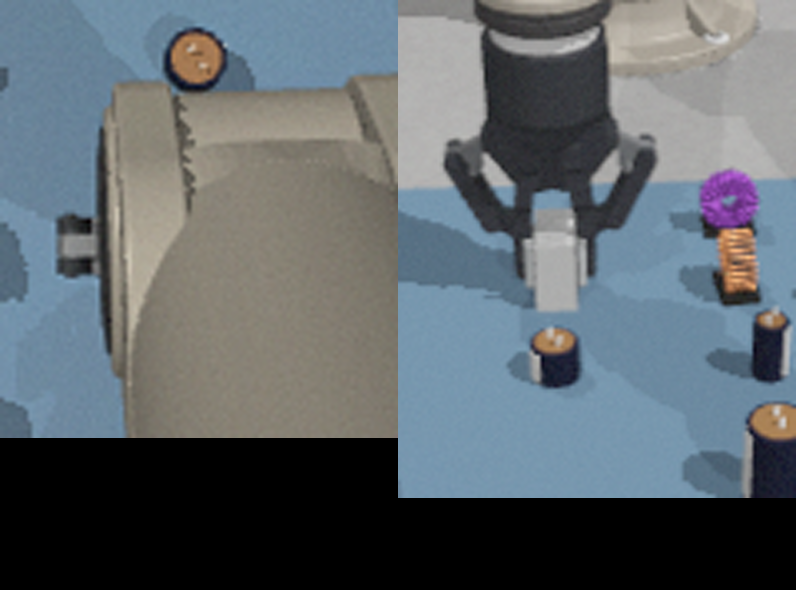

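>>> {"api": "step_arm", "payload": {
  "xyz": [
    [0,-0.05,0],
    [0,-0.15,0],
    [0,-0.3,0],
    [0,-0.4,0],
    [0,-0.4,0],
    [0,-0.4,0]
  ],
  "rotation": [
    [0,0,0],
    [0,0,0],
    [0,0,0],
    [0,0,0],
    [0,0,0],
    [0,0,0]
  ]
}}

```text
clock: 13.78
tcp_pos: [0.4403, -0.0606, 0.3016]
orientation: [-1.21, -1.209, 1.208]
contact_force: [-0.4, 0.2, -0.0]
grip_width: 0.0254
```

```bash
python3 plan.py .5311 -.2842 .30 14.1
```

```text
t 13.78 tcp [ 0.4403 -0.0606  0.3016] phi 90.0 q [ 0.02  0.25 -0.03  2.18  0.01  0.71  1.55] F [-0.4  0.2 -0. ] w 0.0254
shift [-0.745, 0.006, -0.303] turn [0.0, 0.843, 0.0]
```

>>> {"api": "step_arm", "payload": {
  "xyz": [
    [-0.745,0.006,-0.303],
    [-0.745,0.006,-0.303],
    [-0.745,0.006,-0.303],
    [-0.745,0.006,-0.303],
    [-0.745,0.006,-0.303],
    [-0.745,0.006,-0.303],
    [-0.745,0.006,-0.303],
    [-0.745,0.006,-0.303],
    [-0.745,0.006,-0.303],
    [-0.745,0.006,-0.303]
  ],
  "rotation": [
    [0,0.843,0],
    [0,0.843,0],
    [0,0.843,0],
    [0,0.843,0],
    [0,0.843,0],
    [0,0.843,0],
    [0,0.843,0],
    [0,0.843,0],
    [0,0.843,0],
    [0,0.843,0]
  ]
}}

```text
clock: 15.02
tcp_pos: [0.5309, -0.2842, 0.2996]
orientation: [-1.562, -0.195, 0.195]
contact_force: [0.8, -0.5, -0.8]
grip_width: 0.0253
```

```bash
python3 plan.py .5311 -.2842 .20 14.1
```

```text
t 15.03 tcp [ 0.5309 -0.2842  0.2996] phi 14.2 q [ 0.13  0.49  0.35  1.85 -0.22  0.84  0.83] F [ 0.8 -0.5 -0.8] w 0.0253
shift [0.0, 0.332, -0.0] turn [-0.0, 0.001, 0.0]
```

>>> {"api": "step_arm", "payload": {
  "xyz": [
    [0,0.15,0],
    [0,0.28,0],
    [0,0.32,0],
    [0,0.332,0],
    [0,0.332,0]
  ],
  "rotation": [
    [0,0,0],
    [0,0,0],
    [0,0,0],
    [0,0,0],
    [0,0,0]
  ]
}}

```text
clock: 15.65
tcp_pos: [0.5315, -0.2846, 0.2011]
orientation: [-1.563, -0.196, 0.193]
contact_force: [0.4, 0.6, -0.3]
grip_width: 0.0255
```

```bash
python3 look.py b3 320 130 480 270 40 130 240 280; python3 plan.py .5311 -.2842 .185 14.1
```

```text
top scale 2.49
scene scale 1.99
t 15.75 tcp [ 0.5315 -0.2845  0.2014] phi 14.2 q [ 0.17  0.63  0.29  1.89 -0.28  0.66  0.88] F [-0.9  0.1  0.3] w 0.0255
shift [-0.001, 0.055, 0.001] turn [0.001, 0.001, 0.001]
```

View pics/b3.png

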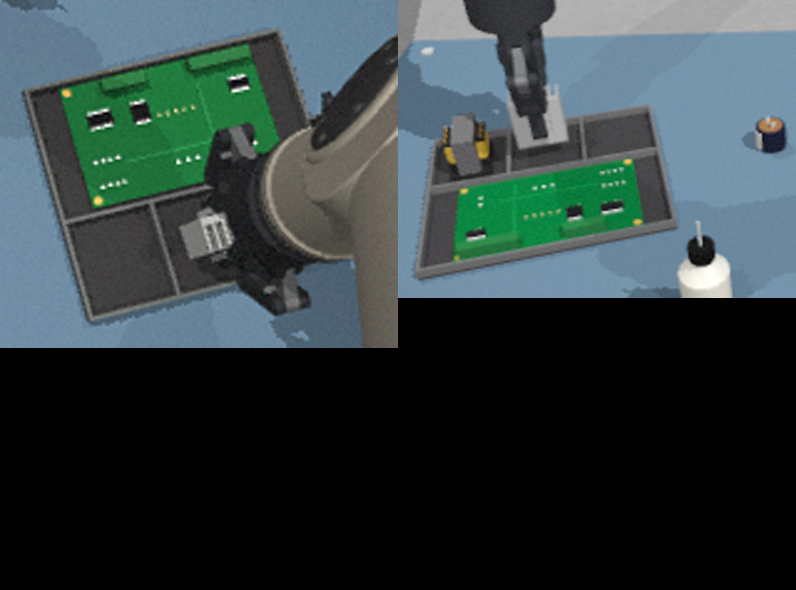

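>>> {"api": "step_arm", "payload": {
  "xyz": [
    [-0.001,0.015,0.001],
    [-0.001,0.03,0.001],
    [-0.001,0.04,0.001],
    [-0.001,0.048,0.001],
    [-0.001,0.054,0.001],
    [-0.001,0.057,0.001],
    [-0.001,0.057,0.001]
  ],
  "rotation": [
    [0,0,0],
    [0,0,0],
    [0,0,0],
    [0,0,0],
    [0,0,0],
    [0,0,0],
    [0,0,0]
  ]
}}

```text
clock: 16.62
tcp_pos: [0.5312, -0.2844, 0.1849]
orientation: [-1.563, -0.196, 0.193]
contact_force: [-1.5, 1.3, 3.9]
grip_width: 0.0255
```

Contact (+4 N). Release gently and lift.

>>> {"api": "step_arm", "payload": {
  "xyz": [
    [0,0,0],
    [0,0,0],
    [0,0,0],
    [0,0,0],
    [0,-0.05,0],
    [0,-0.15,0],
    [0,-0.3,0],
    [0,-0.4,0],
    [0,-0.4,0],
    [0,-0.4,0]
  ],
  "rotation": [
    [0,0,0],
    [0,0,0],
    [0,0,0],
    [0,0,0],
    [0,0,0],
    [0,0,0],
    [0,0,0],
    [0,0,0],
    [0,0,0],
    [0,0,0]
  ],
  "grip": 0.4
}}

```text
clock: 17.88
tcp_pos: [0.5306, -0.2841, 0.3049]
orientation: [-1.562, -0.196, 0.193]
contact_force: [-0.3, -0.5, -0.1]
grip_width: 0.051
```

```bash
python3 look.py b4 320 130 480 270 40 130 240 280;python3 plan.py .6425 .059 .30 90; python3 plan.py .6425 .059 .30 -90
```

```text
top scale 2.49
scene scale 1.99
t 17.98 tcp [ 0.5305 -0.284   0.3039] phi 14.2 q [ 0.12  0.49  0.35  1.85 -0.22  0.85  0.83] F [0.5 0.6 0.1] w 0.051
shift [0.643, 0.014, 1.017] turn [0.0, -0.842, 0.0]
t 17.98 tcp [ 0.5305 -0.284   0.3039] phi 14.2 q [ 0.12  0.49  0.35  1.85 -0.22  0.85  0.83] F [0.5 0.6 0.1] w 0.051
shift [0.643, 0.014, 1.017] turn [-0.0, 1.158, 0.0]
```

View pics/b4.png

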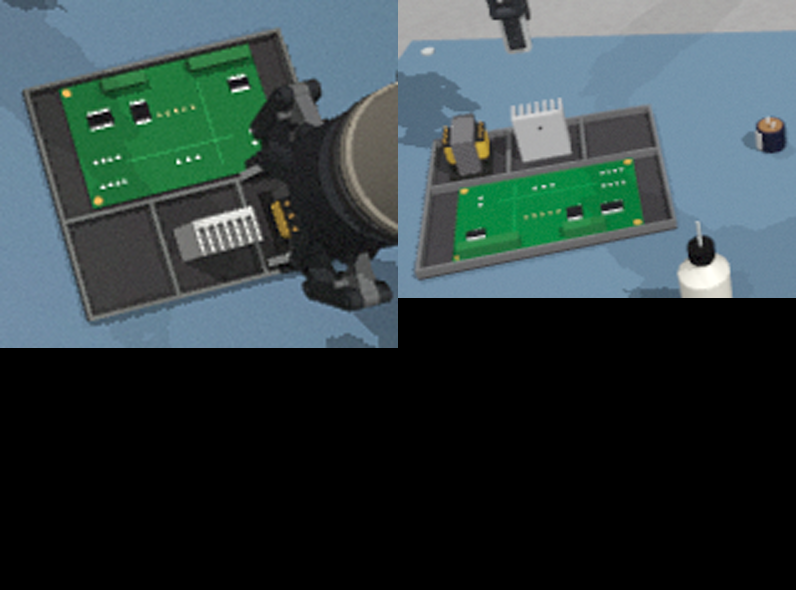

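>>> {"api": "step_arm", "payload": {
  "xyz": [
    [0.62,0.014,0.98],
    [0.62,0.014,0.98],
    [0.62,0.014,0.98],
    [0.62,0.014,0.98],
    [0.62,0.014,0.98],
    [0.62,0.014,0.98],
    [0.62,0.014,0.98],
    [0.62,0.014,0.98],
    [0.62,0.014,0.98]
  ],
  "rotation": [
    [0,-0.842,0],
    [0,-0.842,0],
    [0,-0.842,0],
    [0,-0.842,0],
    [0,-0.842,0],
    [0,-0.842,0],
    [0,-0.842,0],
    [0,-0.842,0],
    [0,-0.842,0]
  ],
  "grip": 0.15
}}

```text
clock: 19.1
tcp_pos: [0.6384, 0.0456, 0.2992]
orientation: [-1.211, -1.205, 1.206]
contact_force: [0.5, -0.9, -0.3]
grip_width: 0.0732
```

```bash
python3 plan.py .6425 .059 .25 90
```

```text
t 19.1 tcp [0.6384 0.0456 0.2992] phi 89.7 q [-0.16  0.53 -0.01  1.73  0.01  0.88  1.39] F [ 0.5 -0.9 -0.3] w 0.0732
shift [0.045, 0.164, -0.014] turn [-0.001, -0.003, -0.0]
```

>>> {"api": "step_arm", "payload": {
  "xyz": [
    [0.045,0.164,-0.014],
    [0.045,0.164,-0.014],
    [0.045,0.164,-0.014],
    [0.045,0.164,-0.014]
  ],
  "rotation": [
    [0,-0.003,0],
    [0,-0.003,0],
    [0,-0.003,0],
    [0,-0.003,0]
  ]
}}

```text
clock: 19.6
tcp_pos: [0.6433, 0.0584, 0.2519]
orientation: [-1.212, -1.209, 1.207]
contact_force: [-0.2, -0.7, 1.0]
grip_width: 0.0726
```

```bash
python3 plan.py .6425 .059 .181 90;python3 look.py c1 200 130 300 260 240 110 360 290
```

```text
t 19.6 tcp [0.6433 0.0584 0.2519] phi 89.9 q [-0.18  0.6  -0.02  1.75  0.01  0.8   1.37] F [-0.2 -0.7  1. ] w 0.0726
shift [0.002, 0.236, 0.003] turn [0.001, -0.001, -0.0]
top scale 3.98
scene scale 3.28
```

View pics/c1.png

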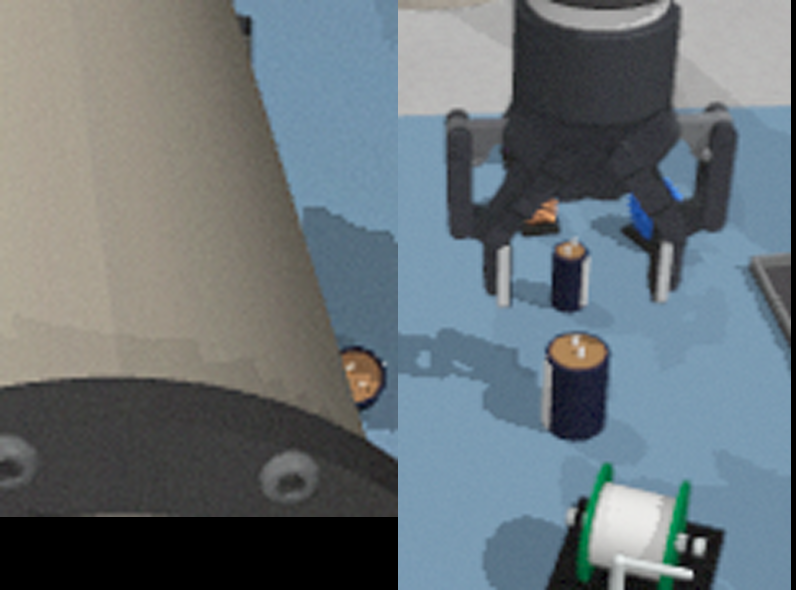

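>>> {"api": "step_arm", "payload": {
  "xyz": [
    [0.002,0.1,0.003],
    [0.002,0.17,0.003],
    [0.002,0.21,0.003],
    [0.002,0.235,0.003],
    [0.002,0.235,0.003],
    [0.002,0.235,0.003]
  ],
  "rotation": [
    [0,0,0],
    [0,0,0],
    [0,0,0],
    [0,0,0],
    [0,0,0],
    [0,0,0]
  ]
}}

```text
clock: 20.45
tcp_pos: [0.6427, 0.0592, 0.1817]
orientation: [-1.212, -1.21, 1.207]
contact_force: [-0.5, -0.7, 0.2]
grip_width: 0.0727
```

>>> {"api": "step_arm", "payload": {
  "xyz": [
    [0,0,0],
    [0,0,0],
    [0,0,0],
    [0,0,0],
    [0,0,0],
    [0,0,0],
    [0,0,0],
    [0,0,0]
  ],
  "rotation": [
    [0,0,0],
    [0,0,0],
    [0,0,0],
    [0,0,0],
    [0,0,0],
    [0,0,0],
    [0,0,0],
    [0,0,0]
  ],
  "grip": 1,
  "force": 30
}}

```text
clock: 21.45
tcp_pos: [0.643, 0.0593, 0.1823]
orientation: [-1.212, -1.211, 1.206]
contact_force: [-0.4, -0.0, 6.4]
grip_width: 0.0344
```

```bash
python3 look.py c2 200 130 300 260 240 110 360 290
```

```text
top scale 3.98
scene scale 3.28
```

View pics/c2.png

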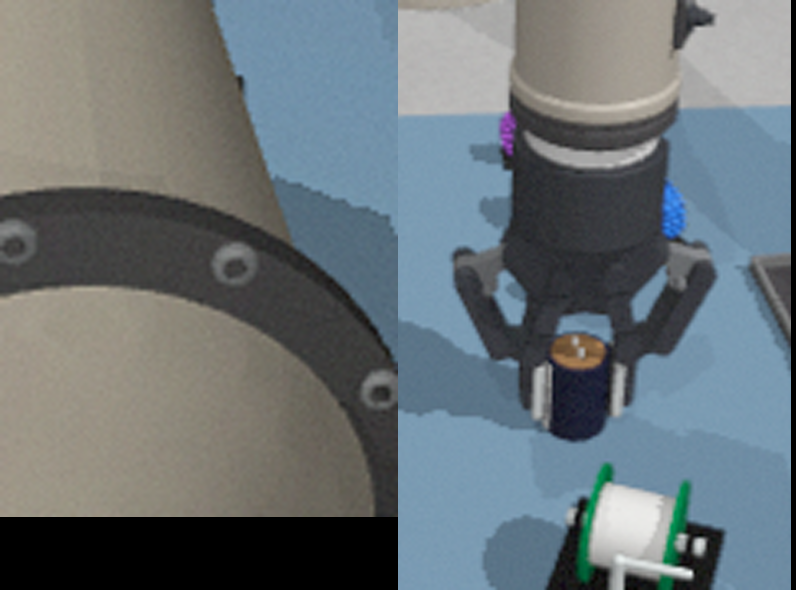

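>>> {"api": "step_arm", "payload": {
  "xyz": [
    [0,-0.05,0],
    [0,-0.15,0],
    [0,-0.3,0],
    [0,-0.4,0],
    [0,-0.4,0],
    [0,-0.4,0]
  ],
  "rotation": [
    [0,0,0],
    [0,0,0],
    [0,0,0],
    [0,0,0],
    [0,0,0],
    [0,0,0]
  ]
}}

```text
clock: 22.3
tcp_pos: [0.642, 0.0592, 0.3017]
orientation: [-1.212, -1.21, 1.207]
contact_force: [-0.5, 0.1, -1.3]
grip_width: 0.0343
```

```bash
python3 plan.py .5138 -.2153 .30 14.1
```

```text
t 22.3 tcp [0.642  0.0592 0.3017] phi 89.9 q [-0.18  0.53 -0.01  1.72  0.01  0.89  1.37] F [-0.5  0.1 -1.3] w 0.0343
shift [-0.916, 0.005, 0.426] turn [0.001, 0.842, 0.001]
```

>>> {"api": "step_arm", "payload": {
  "xyz": [
    [-0.916,0.005,0.426],
    [-0.916,0.005,0.426],
    [-0.916,0.005,0.426],
    [-0.916,0.005,0.426],
    [-0.916,0.005,0.426],
    [-0.916,0.005,0.426],
    [-0.916,0.005,0.426],
    [-0.916,0.005,0.426],
    [-0.916,0.005,0.426],
    [-0.916,0.005,0.426]
  ],
  "rotation": [
    [0,0.842,0],
    [0,0.842,0],
    [0,0.842,0],
    [0,0.842,0],
    [0,0.842,0],
    [0,0.842,0],
    [0,0.842,0],
    [0,0.842,0],
    [0,0.842,0],
    [0,0.842,0]
  ]
}}

```text
clock: 23.55
tcp_pos: [0.5138, -0.2153, 0.2996]
orientation: [-1.562, -0.197, 0.194]
contact_force: [-0.1, -0.5, -0.7]
grip_width: 0.0345
```

```bash
python3 plan.py .5138 -.2153 .20 14.1
```

```text
t 23.55 tcp [ 0.5138 -0.2153  0.2996] phi 14.3 q [ 0.01  0.43  0.34  1.95 -0.2   0.79  0.72] F [-0.1 -0.5 -0.7] w 0.0345
shift [-0.001, 0.332, -0.0] turn [0.0, 0.002, 0.001]
```

>>> {"api": "step_arm", "payload": {
  "xyz": [
    [0,0.15,0],
    [0,0.28,0],
    [0,0.32,0],
    [0,0.332,0],
    [0,0.332,0]
  ],
  "rotation": [
    [0,0,0],
    [0,0,0],
    [0,0,0],
    [0,0,0],
    [0,0,0]
  ]
}}

```text
clock: 24.18
tcp_pos: [0.5145, -0.2155, 0.201]
orientation: [-1.563, -0.198, 0.193]
contact_force: [-0.3, -0.5, -0.7]
grip_width: 0.0341
```

```bash
python3 look.py c3 320 130 480 270 40 130 240 280; python3 plan.py .5138 -.2153 .185 14.1
```

```text
top scale 2.49
scene scale 1.99
t 24.27 tcp [ 0.5145 -0.2155  0.2013] phi 14.3 q [ 0.07  0.58  0.28  2.   -0.27  0.59  0.78] F [-0.1 -0.8  0.2] w 0.0344
shift [-0.002, 0.054, 0.001] turn [0.001, 0.002, 0.002]
```

View pics/c3.png

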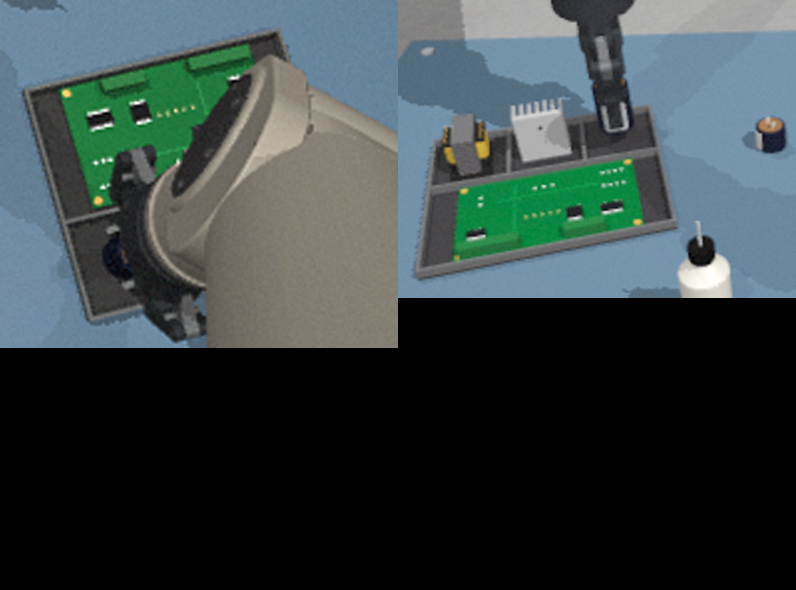

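>>> {"api": "step_arm", "payload": {
  "xyz": [
    [-0.002,0.015,0.001],
    [-0.002,0.03,0.001],
    [-0.002,0.04,0.001],
    [-0.002,0.048,0.001],
    [-0.002,0.054,0.001],
    [-0.002,0.056,0.001],
    [-0.002,0.056,0.001]
  ],
  "rotation": [
    [0,0,0],
    [0,0,0],
    [0,0,0],
    [0,0,0],
    [0,0,0],
    [0,0,0],
    [0,0,0]
  ]
}}

```text
clock: 25.15
tcp_pos: [0.5139, -0.2154, 0.1852]
orientation: [-1.562, -0.199, 0.192]
contact_force: [-1.9, 2.2, 9.8]
grip_width: 0.0344
```

>>> {"api": "step_arm", "payload": {
  "xyz": [
    [0,0,0],
    [0,0,0],
    [0,0,0],
    [0,0,0],
    [0,-0.05,0],
    [0,-0.15,0],
    [0,-0.3,0],
    [0,-0.4,0],
    [0,-0.4,0],
    [0,-0.4,0]
  ],
  "rotation": [
    [0,0,0],
    [0,0,0],
    [0,0,0],
    [0,0,0],
    [0,0,0],
    [0,0,0],
    [0,0,0],
    [0,0,0],
    [0,0,0],
    [0,0,0]
  ],
  "grip": 0.3
}}

```text
clock: 26.4
tcp_pos: [0.5131, -0.2152, 0.3053]
orientation: [-1.562, -0.199, 0.192]
contact_force: [0.2, -0.2, 0.5]
grip_width: 0.0599
```

```bash
python3 look.py c4 320 130 480 270 40 130 240 280;python3 plan.py .4445 .0555 .30 96
```

```text
top scale 2.49
scene scale 1.99
t 26.5 tcp [ 0.513  -0.2152  0.3044] phi 14.3 q [ 0.01  0.42  0.35  1.95 -0.2   0.8   0.72] F [-0.5 -0.3  0.4] w 0.0598
shift [0.001, 0.015, 0.931] turn [0.001, -0.908, 0.001]
```

View pics/c4.png

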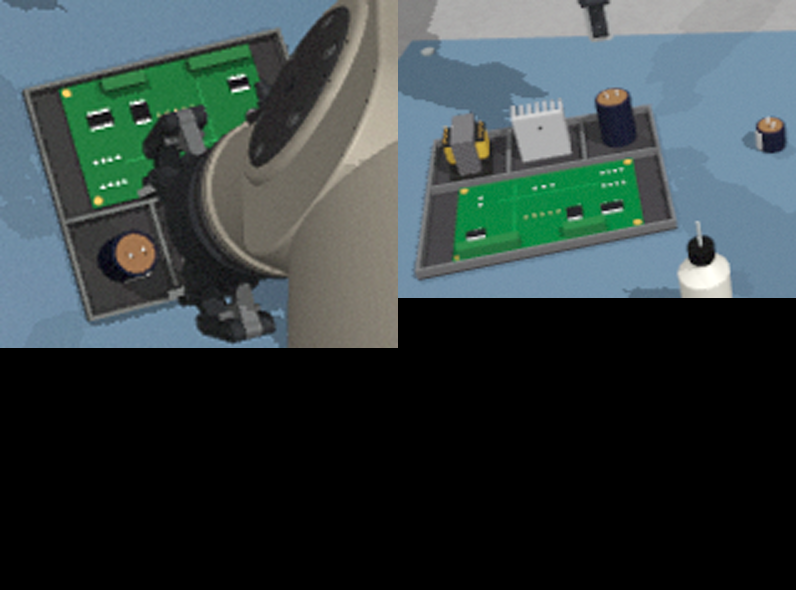

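>>> {"api": "step_arm", "payload": {
  "xyz": [
    [0.001,0.015,0.931],
    [0.001,0.015,0.931],
    [0.001,0.015,0.931],
    [0.001,0.015,0.931],
    [0.001,0.015,0.931],
    [0.001,0.015,0.931],
    [0.001,0.015,0.931],
    [0.001,0.015,0.931],
    [0.001,0.015,0.931],
    [0.001,0.015,0.931]
  ],
  "rotation": [
    [0,-0.908,0],
    [0,-0.908,0],
    [0,-0.908,0],
    [0,-0.908,0],
    [0,-0.908,0],
    [0,-0.908,0],
    [0,-0.908,0],
    [0,-0.908,0],
    [0,-0.908,0],
    [0,-0.908,0]
  ],
  "grip": 0.4
}}

```text
clock: 27.75
tcp_pos: [0.4443, 0.0554, 0.2995]
orientation: [-1.16, -1.285, 1.283]
contact_force: [-0.1, 0.2, 1.1]
grip_width: 0.051
```

```bash
python3 plan.py .4445 .0555 .24 96;python3 look.py d1 180 210 280 320 220 90 340 240
```

```text
t 27.75 tcp [0.4443 0.0554 0.2995] phi 95.9 q [-0.24  0.25 -0.02  2.18  0.01  0.71  1.4 ] F [-0.1  0.2  1.1] w 0.051
shift [0.0, 0.198, -0.0] turn [0.001, -0.002, 0.0]
top scale 3.98
scene scale 3.32
```

View pics/d1.png

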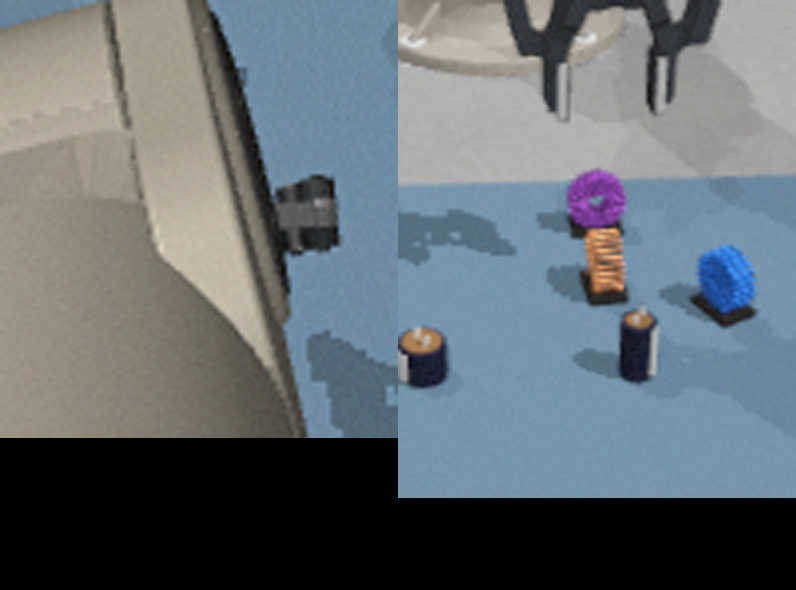

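>>> {"api": "step_arm", "payload": {
  "xyz": [
    [0,0.15,0],
    [0,0.27,0],
    [0,0.34,0],
    [0,0.37,0],
    [0,0.385,0],
    [0,0.393,0],
    [0,0.393,0],
    [0,0.393,0]
  ],
  "rotation": [
    [0,0,0],
    [0,0,0],
    [0,0,0],
    [0,0,0],
    [0,0,0],
    [0,0,0],
    [0,0,0],
    [0,0,0]
  ]
}}

```text
clock: 28.85
tcp_pos: [0.4448, 0.0556, 0.1823]
orientation: [-1.16, -1.287, 1.283]
contact_force: [0.3, -0.4, -0.4]
grip_width: 0.0512
```

>>> {"api": "step_arm", "payload": {
  "xyz": [
    [0,0,0],
    [0,0,0],
    [0,0,0],
    [0,0,0],
    [0,0,0],
    [0,0,0],
    [0,0,0],
    [0,0,0]
  ],
  "rotation": [
    [0,0,0],
    [0,0,0],
    [0,0,0],
    [0,0,0],
    [0,0,0],
    [0,0,0],
    [0,0,0],
    [0,0,0]
  ],
  "grip": 1,
  "force": 30
}}

```text
clock: 29.85
tcp_pos: [0.445, 0.0556, 0.1826]
orientation: [-1.161, -1.287, 1.282]
contact_force: [-1.2, 0.7, 5.7]
grip_width: 0.018
```

```bash
python3 look.py d2 180 210 280 320 220 90 340 240
```

```text
top scale 3.98
scene scale 3.32
```

View pics/d2.png

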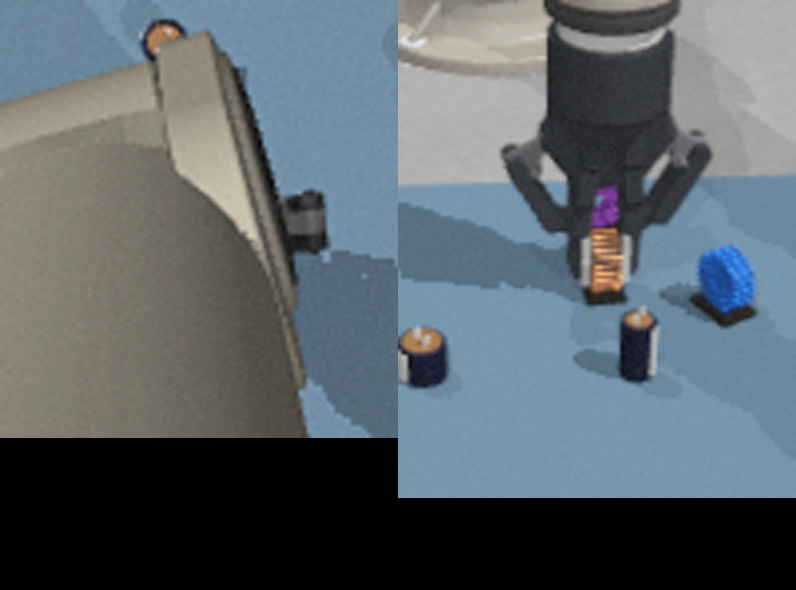

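>>> {"api": "step_arm", "payload": {
  "xyz": [
    [0,-0.05,0],
    [0,-0.15,0],
    [0,-0.3,0],
    [0,-0.4,0],
    [0,-0.4,0],
    [0,-0.4,0]
  ],
  "rotation": [
    [0,0,0],
    [0,0,0],
    [0,0,0],
    [0,0,0],
    [0,0,0],
    [0,0,0]
  ]
}}

```text
clock: 30.7
tcp_pos: [0.4441, 0.0554, 0.3023]
orientation: [-1.16, -1.287, 1.283]
contact_force: [0.2, -0.2, -1.1]
grip_width: 0.0177
```

```bash
python3 plan.py .536 .2958 .30 95.3
```

```text
t 30.7 tcp [0.4441 0.0554 0.3023] phi 95.9 q [-0.24  0.25 -0.02  2.18  0.01  0.71  1.4 ] F [ 0.2 -0.2 -1.1] w 0.0177
shift [0.766, 0.009, -0.387] turn [0.002, 0.007, 0.0]
```

>>> {"api": "step_arm", "payload": {
  "xyz": [
    [0.766,0.009,-0.387],
    [0.766,0.009,-0.387],
    [0.766,0.009,-0.387],
    [0.766,0.009,-0.387],
    [0.766,0.009,-0.387],
    [0.766,0.009,-0.387],
    [0.766,0.009,-0.387]
  ],
  "rotation": [
    [0,0.007,0],
    [0,0.007,0],
    [0,0.007,0],
    [0,0.007,0],
    [0,0.007,0],
    [0,0.007,0],
    [0,0.007,0]
  ]
}}

```text
clock: 31.58
tcp_pos: [0.5358, 0.2938, 0.2992]
orientation: [-1.167, -1.275, 1.276]
contact_force: [0.5, -0.4, -0.7]
grip_width: 0.0178
```

>>> {"api": "step_arm", "payload": {
  "xyz": [
    [0,0.15,0],
    [0,0.28,0],
    [0,0.32,0],
    [0,0.332,0],
    [0,0.332,0]
  ],
  "rotation": [
    [0,0,0],
    [0,0,0],
    [0,0,0],
    [0,0,0],
    [0,0,0]
  ]
}}

```text
clock: 32.2
tcp_pos: [0.5365, 0.2937, 0.2008]
orientation: [-1.168, -1.276, 1.274]
contact_force: [0.0, 0.2, -0.3]
grip_width: 0.0177
```

```bash
python3 look.py d3 60 130 200 270 310 130 490 280; python3 plan.py .536 .2958 .185 95.3
```

```text
top scale 2.84
scene scale 2.21
t 32.3 tcp [0.5365 0.2939 0.2011] phi 95.1 q [-0.56  0.63 -0.06  1.85  0.06  0.67  1.  ] F [ 0.2  0.1 -1.2] w 0.0177
shift [0.006, 0.054, 0.001] turn [0.002, -0.002, -0.0]
```

View pics/d3.png

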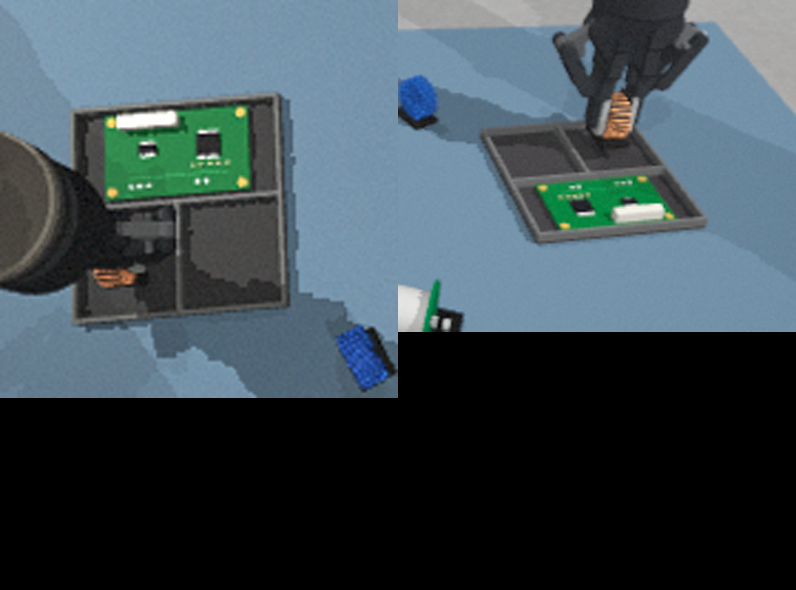

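>>> {"api": "step_arm", "payload": {
  "xyz": [
    [0.006,0.015,0.001],
    [0.006,0.03,0.001],
    [0.006,0.04,0.001],
    [0.006,0.047,0.001],
    [0.006,0.053,0.001],
    [0.006,0.055,0.001],
    [0.006,0.055,0.001]
  ],
  "rotation": [
    [0,0,0],
    [0,0,0],
    [0,0,0],
    [0,0,0],
    [0,0,0],
    [0,0,0],
    [0,0,0]
  ]
}}

```text
clock: 33.17
tcp_pos: [0.536, 0.2956, 0.1856]
orientation: [-1.168, -1.277, 1.274]
contact_force: [-4.0, -2.6, 9.7]
grip_width: 0.0175
```

>>> {"api": "step_arm", "payload": {
  "xyz": [
    [0,0,0],
    [0,0,0],
    [0,0,0],
    [0,0,0],
    [0,-0.05,0],
    [0,-0.15,0],
    [0,-0.3,0],
    [0,-0.4,0],
    [0,-0.4,0],
    [0,-0.4,0]
  ],
  "rotation": [
    [0,0,0],
    [0,0,0],
    [0,0,0],
    [0,0,0],
    [0,0,0],
    [0,0,0],
    [0,0,0],
    [0,0,0],
    [0,0,0],
    [0,0,0]
  ],
  "grip": 0.5
}}

```text
clock: 34.42
tcp_pos: [0.5354, 0.2955, 0.3057]
orientation: [-1.168, -1.276, 1.274]
contact_force: [0.6, -0.7, 0.4]
grip_width: 0.0423
```

```bash
python3 look.py d4 60 130 200 270 310 130 490 280;python3 plan.py .5363 .0677 .30 90
```

```text
top scale 2.84
scene scale 2.21
t 34.52 tcp [0.5352 0.2954 0.3046] phi 95.1 q [-0.55  0.48 -0.07  1.8   0.04  0.86  1.02] F [0.2 0.6 0.5] w 0.0421
shift [-0.756, 0.017, 0.064] turn [0.001, 0.057, -0.001]
```

View pics/d4.png

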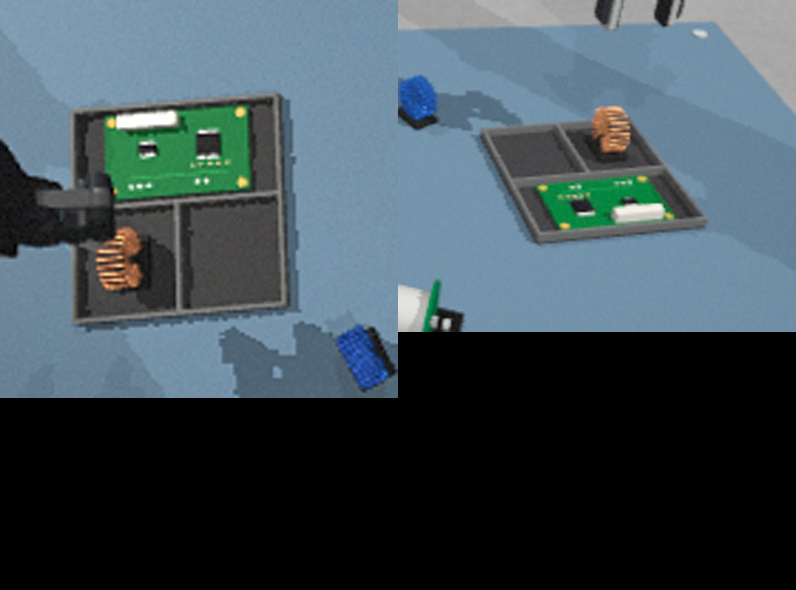

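>>> {"api": "step_arm", "payload": {
  "xyz": [
    [-0.756,0.017,0.064],
    [-0.756,0.017,0.064],
    [-0.756,0.017,0.064],
    [-0.756,0.017,0.064],
    [-0.756,0.017,0.064],
    [-0.756,0.017,0.064],
    [-0.756,0.017,0.064]
  ],
  "rotation": [
    [0,0.057,0],
    [0,0.057,0],
    [0,0.057,0],
    [0,0.057,0],
    [0,0.057,0],
    [0,0.057,0],
    [0,0.057,0]
  ],
  "grip": 0.35
}}

```text
clock: 35.4
tcp_pos: [0.5363, 0.0695, 0.2995]
orientation: [-1.209, -1.211, 1.211]
contact_force: [0.3, 0.1, -0.4]
grip_width: 0.0555
```

```bash
python3 look.py e1 180 170 280 280 220 90 340 240;python3 plan.py .5363 .0677 .18 90
```

```text
top scale 3.98
scene scale 3.32
t 35.5 tcp [0.5363 0.0692 0.2997] phi 90.1 q [-0.23  0.39 -0.01  1.97  0.01  0.78  1.32] F [-0.9  1.1 -0.1] w 0.0554
shift [-0.005, 0.399, 0.0] turn [0.001, 0.002, -0.001]
```

View pics/e1.png

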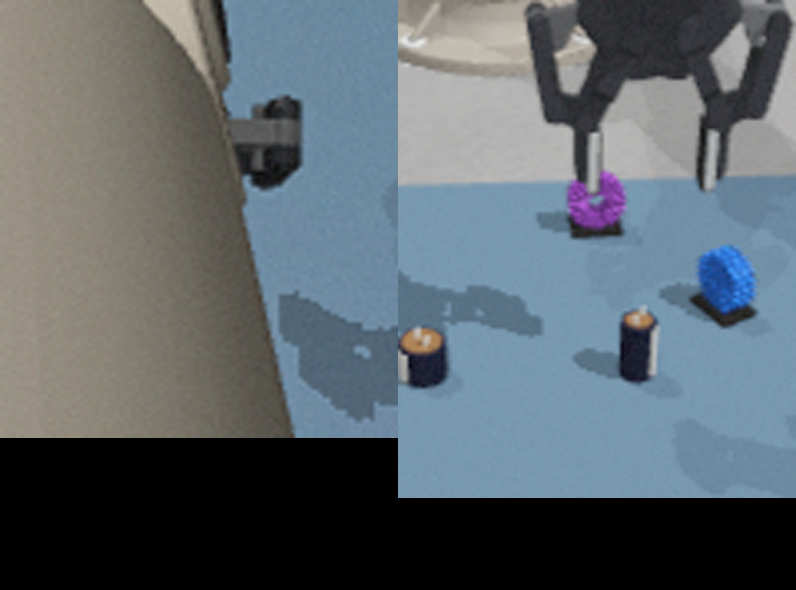

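>>> {"api": "step_arm", "payload": {
  "xyz": [
    [-0.005,0.15,0],
    [-0.005,0.27,0],
    [-0.005,0.34,0],
    [-0.005,0.37,0],
    [-0.005,0.39,0],
    [-0.005,0.398,0],
    [-0.005,0.398,0],
    [-0.005,0.398,0]
  ],
  "rotation": [
    [0,0,0],
    [0,0,0],
    [0,0,0],
    [0,0,0],
    [0,0,0],
    [0,0,0],
    [0,0,0],
    [0,0,0]
  ]
}}

```text
clock: 36.5
tcp_pos: [0.5367, 0.0676, 0.1808]
orientation: [-1.21, -1.212, 1.211]
contact_force: [0.7, -0.0, -0.2]
grip_width: 0.0554
```

```bash
python3 look.py e2 180 170 280 280 220 90 340 240
```

```text
top scale 3.98
scene scale 3.32
```

View pics/e2.png

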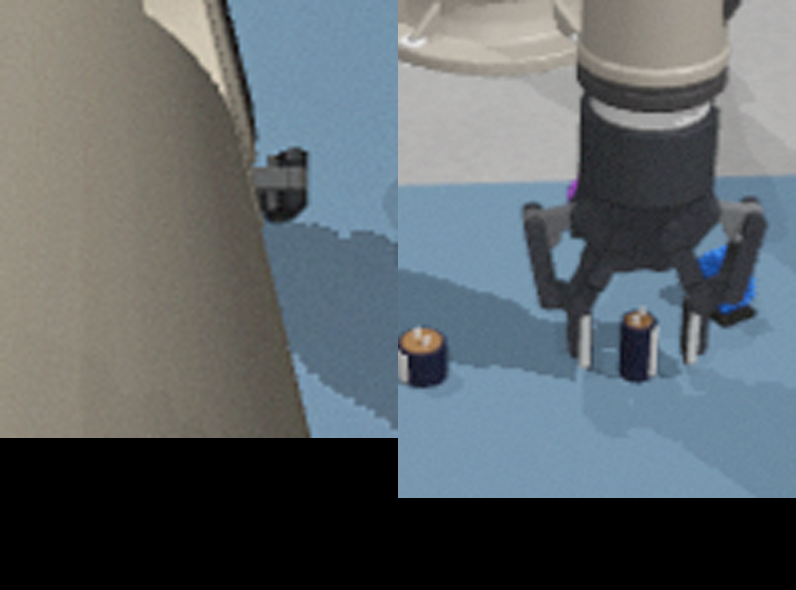

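>>> {"api": "step_arm", "payload": {
  "xyz": [
    [0,0,0],
    [0,0,0],
    [0,0,0],
    [0,0,0],
    [0,0,0],
    [0,0,0],
    [0,0,0],
    [0,0,0]
  ],
  "rotation": [
    [0,0,0],
    [0,0,0],
    [0,0,0],
    [0,0,0],
    [0,0,0],
    [0,0,0],
    [0,0,0],
    [0,0,0]
  ],
  "grip": 1,
  "force": 25
}}

```text
clock: 37.6
tcp_pos: [0.5367, 0.0676, 0.1809]
orientation: [-1.21, -1.212, 1.211]
contact_force: [-1.1, 1.3, 6.0]
grip_width: 0.0211
```

>>> {"api": "step_arm", "payload": {
  "xyz": [
    [0,-0.05,0],
    [0,-0.15,0],
    [0,-0.3,0],
    [0,-0.4,0],
    [0,-0.4,0],
    [0,-0.4,0]
  ],
  "rotation": [
    [0,0,0],
    [0,0,0],
    [0,0,0],
    [0,0,0],
    [0,0,0],
    [0,0,0]
  ]
}}

```text
clock: 38.35
tcp_pos: [0.536, 0.0677, 0.3006]
orientation: [-1.21, -1.211, 1.211]
contact_force: [0.5, -0.9, -0.3]
grip_width: 0.0212
```

```bash
python3 look.py e3 180 170 280 280 220 90 340 240;python3 plan.py .5425 .2251 .30 5.3
```

```text
top scale 3.98
scene scale 3.32
t 38.45 tcp [0.5359 0.0676 0.2998] phi 90.1 q [-0.23  0.39 -0.01  1.97  0.01  0.78  1.32] F [-0.1 -0.2 -0. ] w 0.0213
shift [0.525, -0.001, -0.023] turn [0.001, 0.943, -0.001]
```

View pics/e3.png

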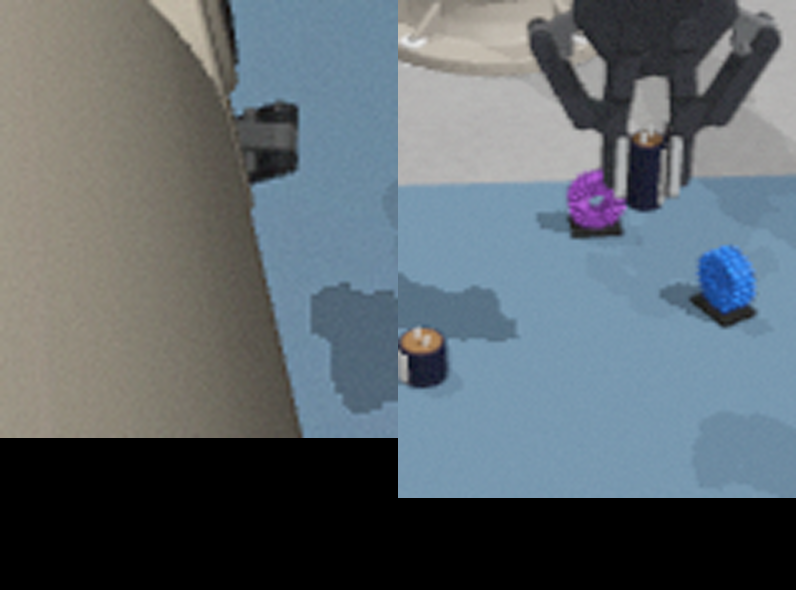

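>>> {"api": "step_arm", "payload": {
  "xyz": [
    [0.525,0,-0.023],
    [0.525,0,-0.023],
    [0.525,0,-0.023],
    [0.525,0,-0.023],
    [0.525,0,-0.023],
    [0.525,0,-0.023],
    [0.525,0,-0.023],
    [0.525,0,-0.023],
    [0.525,0,-0.023],
    [0.525,0,-0.023]
  ],
  "rotation": [
    [0,0.943,0],
    [0,0.943,0],
    [0,0.943,0],
    [0,0.943,0],
    [0,0.943,0],
    [0,0.943,0],
    [0,0.943,0],
    [0,0.943,0],
    [0,0.943,0],
    [0,0.943,0]
  ]
}}

```text
clock: 39.7
tcp_pos: [0.5422, 0.2251, 0.2989]
orientation: [-1.572, -0.074, 0.076]
contact_force: [0.4, -0.1, -0.6]
grip_width: 0.0211
```

>>> {"api": "step_arm", "payload": {
  "xyz": [
    [0,0.15,0],
    [0,0.28,0],
    [0,0.32,0],
    [0,0.332,0],
    [0,0.332,0]
  ],
  "rotation": [
    [0,0,0],
    [0,0,0],
    [0,0,0],
    [0,0,0],
    [0,0,0]
  ]
}}

```text
clock: 40.33
tcp_pos: [0.5427, 0.2251, 0.2004]
orientation: [-1.571, -0.075, 0.075]
contact_force: [-0.4, 0.4, -0.5]
grip_width: 0.021
```

```bash
python3 look.py e4 60 130 200 270 310 130 490 280; python3 plan.py .5425 .2251 .184 5.3
```

```text
top scale 2.84
scene scale 2.21
t 40.42 tcp [0.5427 0.2251 0.2006] phi 5.5 q [-0.69  0.61  0.26  1.93 -0.25  0.63 -0.19] F [0.1 0.6 0.9] w 0.0214
shift [-0.001, 0.055, 0.0] turn [0.001, 0.002, 0.0]
```

View pics/e4.png

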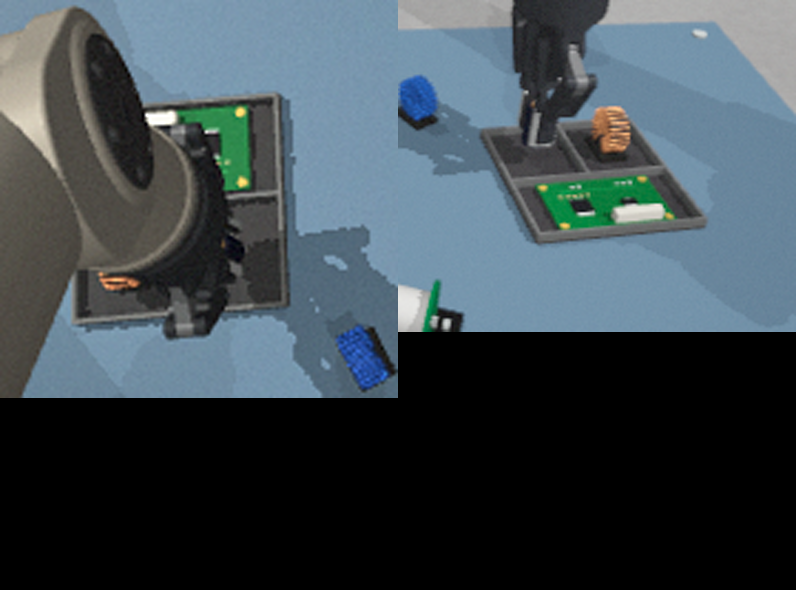

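>>> {"api": "step_arm", "payload": {
  "xyz": [
    [-0.001,0.015,0],
    [-0.001,0.03,0],
    [-0.001,0.04,0],
    [-0.001,0.047,0],
    [-0.001,0.053,0],
    [-0.001,0.057,0],
    [-0.001,0.057,0]
  ],
  "rotation": [
    [0,0,0],
    [0,0,0],
    [0,0,0],
    [0,0,0],
    [0,0,0],
    [0,0,0],
    [0,0,0]
  ]
}}

```text
clock: 41.3
tcp_pos: [0.5424, 0.225, 0.1839]
orientation: [-1.57, -0.075, 0.075]
contact_force: [-2.0, -1.2, 4.7]
grip_width: 0.0212
```

>>> {"api": "step_arm", "payload": {
  "xyz": [
    [0,0,0],
    [0,0,0],
    [0,0,0],
    [0,0,0],
    [0,-0.05,0],
    [0,-0.15,0],
    [0,-0.3,0],
    [0,-0.45,0],
    [0,-0.6,0],
    [0,-0.6,0],
    [0,-0.6,0],
    [0,-0.6,0]
  ],
  "rotation": [
    [0,0,0],
    [0,0,0],
    [0,0,0],
    [0,0,0],
    [0,0,0],
    [0,0,0],
    [0,0,0],
    [0,0,0],
    [0,0,0],
    [0,0,0],
    [0,0,0],
    [0,0,0]
  ],
  "grip": 0.5
}}

```text
clock: 42.8
tcp_pos: [0.5418, 0.225, 0.3628]
orientation: [-1.572, -0.074, 0.076]
contact_force: [0.2, 0.3, -0.5]
grip_width: 0.043
```

```bash
python3 look.py e5 60 60 480 340 20 100 500 340
```

```text
top scale 0.95
scene scale 0.83
```

```bash
python3 look.py e6 60 130 200 270 310 130 490 280; python3 plan.py .43 .29 .37 5.3
```

```text
top scale 2.84
scene scale 2.21
t 43.0 tcp [0.5422 0.2251 0.3631] phi 5.5 q [-0.76  0.39  0.34  1.83 -0.15  0.95 -0.26] F [ 0.7 -0.2  0.1] w 0.0429
shift [-0.352, -0.023, 0.251] turn [0.001, 0.002, -0.001]
```

View pics/e5.png

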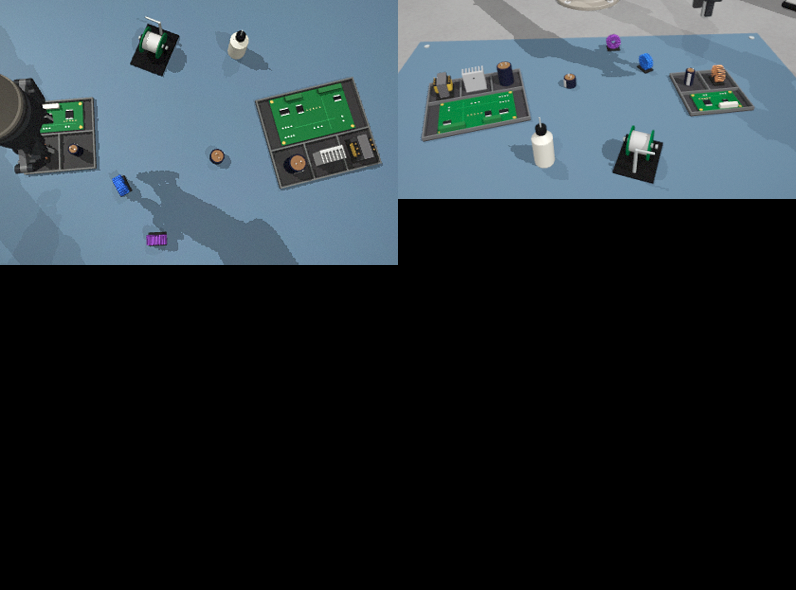

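View pics/e6.png

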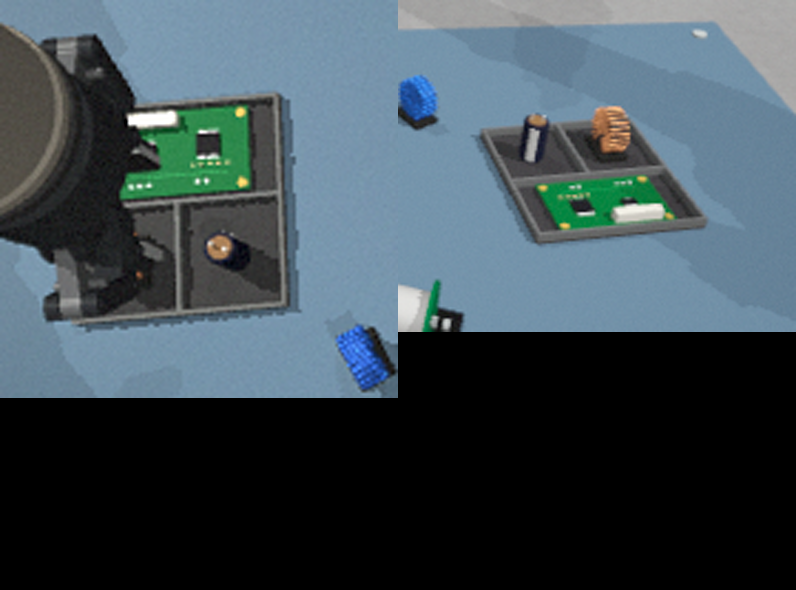

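Run:
```python
from h import *
f=load("top_e6");g=load("scene_e6")
for z in (.003,.043):
    print(((proj(f,(.5425,.2251,z))-[60,130])*2.84).round(),((proj(g,(.5425,.2251,z))-[310,130])*2.21+[398,0]).round())
# bystanders moved?
a=load("top0");d=np.abs(a["pixels"].astype(int)-load("top_e5")["pixels"]).max(2)>60
for n,(x,y) in {"squat":(289,224),"reel":(222,110),"flux":(311,108)}.items(): print(n,d[y-12:y+12,x-12:x+12].sum())
```

```text
[233. 252.] [531. 155.]
[217. 244.] [537. 118.]
squat 0
reel 0
flux 0
```

Predicted slim top (537,118) and base (531,155) match the picture, and the bystanders haven't moved. The hand is clear, so I'm handing in.

```bash
python3 -c "
from bench import r
print(r.hand_in()); o=r.get_obs(); print(o['clock'],o['contact_force'].round(1))"
```

```text
the job is handed in; nothing more can be done
None
the job is handed in; nothing more can be done
```

Both kits are made up and handed in, at about 43 s on the robot's clock. I placed the parts in the order asked:
- **Big tray:** transformer (right compartment in the top view), heat sink (middle) and large capacitor (left).
- **Small tray:** copper ring choke (left in the top view) and slim capacitor (right).

Each part was lowered until the wrist felt a light contact of about 4–10 N, then released, and the hand was lifted clear.

**Last checks:**
- The final pictures show all five parts upright in compartments of their own. The slim capacitor's top and base fall within a few enlarged pixels of where an upright can would show.
- Around the squat capacitor, the reel stand and the flux bottle, the start and end top pictures show no change.
- The hand hid the choke from the top camera in the last picture. The scene camera and the earlier top picture both show it standing.
- My final state reading came after the hand-in and was refused, so there is no force reading from after that point. The last one before it showed under 1 N.

No check failed or disagreed.

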